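# File a gauze packet in the latched dressings box

## Task

Put the loose gauze packet away in the dressings box: turn the sprung latch knob clockwise all the way to its stop so that the lid springs up, and let the knob go. Stand the packet on its short thin edge in the empty front compartment, facing the same way as the packets behind it, let go of it, and press the lid down until the latch holds it shut. Leave the packets already in the box and the other things on the worktop where they are.

Things in the scene. Friction and masses are not known exactly. Their poses are not given: they have to be found in the camera images.
- dressings_box: fixed white box with clear lid, 108 (x) x 88 (y) x 100 mm high; latch housing 42 mm high before it, x -78 to -156 mm, y +-34. Origin: centre of the box's underside; x to its back (hinge), z up. Front wall 34 mm high; side walls 36 mm high up to x -12 mm, then rising to 94 at the back. Four compartments front to back, dividers up to z 42; the rear three hold standing packets, tops at z 89
- front_compartment (a point): centre of the floor of the empty front compartment (box frame x -38, y 0, z 5 mm); axes as the box. The compartment is 25 mm from front to back and 81 mm wide, walls 3.5 mm; with the lid open it is free above
- box_lid (a joint): lid angle, rad: 0 shut, 1.4 fully open. Hinge along y at box frame x 52, z 96 mm. A weak spring lifts the lid (about 1 rad/s) once the latch is drawn and keeps it open. The 60 mm deep front skirt carries a steel keeper loop; pressing the lid's top fully down slowly (about 10 N near the front) makes the bevelled bolt snap over the keeper by itself, without the knob
- lid_press (a point): point on the outside of the lid's top plate, on the middle line, 75 mm from the hinge, 31 mm from the front edge; moves with the lid. Shut, it is at box frame x -23, z 99.5 mm; this frame's z points out of the plate, x to the hinge
- latch_knob (a joint): knob angle, rad: 0 at rest, grows clockwise seen from above, hard stop at 1.4; a spring (about 0.2 N m at the stop) turns it back to 0 when let go. The lid is freed between about 0.7 and 1.1
- knob_grip (a point): middle of the black wing of the latch knob, on its upright axis (box frame x -118, y 0, z 60 mm); turns with the knob. The wing is a bar 62 mm long along this frame's y, 14 mm thick along x, reaching 11 mm below and above this point; under it a round hub 41 mm across
- gauze_packet: the loose packet: a flat white gauze packet 60 x 84 x 12 mm lying on the worktop. Origin: centre of its underside as it lies; x along its 60 mm width, y along its 84 mm length, z its thickness. Its weight is about 20 g
- packet_centre (a point): centre of the loose gauze packet; axes as the packet (z is the thin direction)
- stored_packet_1: gauze packet 60 x 84 x 12 mm that already stands in the second compartment from the front; stays there. Origin: centre of the flat face that looks to the back or front of the box
- stored_packet_2: gauze packet 60 x 84 x 12 mm that already stands in the third compartment; stays there. Origin: centre of the flat face that looks to the back or front of the box
- stored_packet_3: gauze packet 60 x 84 x 12 mm that already stands in the rear compartment; stays there. Origin: centre of the flat face that looks to the back or front of the box
- alcohol_bottle: small white alcohol bottle with a cap, 41 mm across, 92 mm high; bystander, leave alone. Origin: centre of its underside
- tape_roll: white roll of tape lying flat, 50 mm across, 26 mm high; bystander, leave alone. Origin: centre of its underside
- thermometer: digital clinical thermometer lying flat, 122 x 18 x 13 mm, long along y; bystander, leave alone. Origin: centre of its underside
- gel_tube: aluminium tube of paste with a cap, lying, 124 x 40 x 24 mm, long along y; bystander, leave alone. Origin: centre of its underside
- marker: felt marker lying, 135 mm long, 16 mm thick, long along y; bystander, leave alone. Origin: centre of its underside
- pen: ball pen lying, 143 mm long, 9 mm thick, long along y; bystander, leave alone. Origin: centre of its underside
- pump_bottle: pump bottle at the back, 75 x 48 mm, 187 mm high; bystander, leave alone. Origin: centre of its underside
- limb_clamp: limb electrode clamp lying, 93 x 28 x 37 mm, long along y; bystander, leave alone. Origin: centre of its underside
Things that resemble listed ones, but are neither listed nor needed, are in the scene too. What is shaped like the gauze_packet but red is not meant.

How it is judged (in metres and radians):
On the way, in this order (a step that is already met when the one before it is completed fails the run):
1. the latch knob is turned to its stop (value of joint latch_knob above 1.3 rad), for 0.05 s.
2. the knob has been let go and is back at rest, and the lid stands open (value of joint latch_knob below 0.12 rad and value of joint box_lid above 1 rad and contact force between the fingers and dressings_box below 0.05 N), for 0.1 s.
3. the packet stands on its short edge in the front compartment, let go, with the lid still open (x of packet_centre in the frame of front_compartment between -0.011 and 0.011 m and y of packet_centre in the frame of front_compartment between -0.018 and 0.018 m and z of packet_centre in the frame of front_compartment between 0.036 and 0.047 m and angle between packet_centre's own z axis and vertical between 1.22 and 1.92 rad and (angle between packet_centre's own y axis and vertical below 0.35 rad or angle between packet_centre's own y axis and vertical above 2.79 rad) and angle between the z axis of packet_centre and the x axis of dressings_box, either way round below 0.35 rad and contact force between the fingers and gauze_packet below 0.05 N and value of joint box_lid above 0.8 rad), for 0.2 s.
At the end, for the whole second after the job is handed in: The lid is latched shut (under 0.03 rad), the knob back at rest, and the packet stands at rest on its short edge in the front compartment: centre within 11 mm (front-back) and 18 mm (sideways) of the middle, on the floor, within about 20 degrees of upright and of facing the front (value of joint box_lid below 0.03 rad and value of joint latch_knob below 0.12 rad and x of packet_centre in the frame of front_compartment between -0.011 and 0.011 m and y of packet_centre in the frame of front_compartment between -0.018 and 0.018 m and z of packet_centre in the frame of front_compartment between 0.036 and 0.047 m and angle between packet_centre's own z axis and vertical between 1.22 and 1.92 rad and (angle between packet_centre's own y axis and vertical below 0.35 rad or angle between packet_centre's own y axis and vertical above 2.79 rad) and angle between the z axis of packet_centre and the x axis of dressings_box, either way round below 0.35 rad and linear speed of gauze_packet below 0.02 m/s); the robot touches nothing.
It fails at once if a bystander on the worktop is moved by more than 3 cm (distance of any of alcohol_bottle, tape_roll, thermometer, gel_tube, marker, pen, pump_bottle, limb_clamp from where it was at the start of the episode above 0.03 m).
It fails at once if a packet already in the box is moved by more than 2.5 cm (distance of any of stored_packet_1, stored_packet_2, stored_packet_3 from where it was at the start of the episode above 0.025 m).
It also fails if it takes over 67 s, if anything falls off the work surface, if the arm or the gripper's body presses on something with over 40 N, if the wrist force passes 120 N, or if a joint passes its speed limit or range.

## Robot

A 7-joint arm with a two-finger parallel gripper is mounted at the origin on a cart in front of the work surface, level with it; the furniture and walls round the work are solid. World frame = base frame: x ahead of the robot, y to its left, z up, the work surface at z = 0. Lengths are in mm, angles in rad, forces in N, time in s.
With the tool pointing down it reaches from about 425 to 1025 mm from the base axis. Payload 3.6 kg.
Tool frame: the origin (TCP) lies midway between the tips of the shut fingers; the grasp point (between the pads) lies bot.hold_point_z behind it (bot.hold_point_z is the distance from the TCP to the grasp point, in mm); z points along the fingers, x is the direction in which the jaws open and shut, and the axes are right-handed (so a half turn about z gives the same grasp; the last joint's range is limited). The gripper opens to 85 mm and grips with 20 to 120 N. Pads are 22 mm wide; open, the fingers measure 114 mm over their backs; the gripper's body (76 mm by 85 mm) begins 54 mm behind the grasp point. The pads swing forward as they close: fully open they stand 13 mm farther back than shut.
Start: joints at [-1.375, 0.591, 0.048, 1.609, -0.033, 0.943, -0.034], TCP at [206.477, 694.98, 205.502] pointing down, gripper open.
Joint ranges: [-2.69, 2.69], [-0.47, 2.24], [-1.27, 1.36], [0.19, 2.51], [-1.53, 4.68], [0.08, 2.07], [-3.09, 3.09]. Speed limits (rad/s): [2.57, 2.57, 3.14, 3.14, 3.14, 3.14, 3.14].

## Interface

Orientations are given as a rotation vector (axis times angle).
In Python, from plant import bot gives the robot as it stands.
- The arm moves only by the tool drive_tool, never from a script. Its argument "deltas" is a list of rows, each an object with "linear": the shift along the tool's x, y, z each as a share of 30 cm, from -1 to 1, a list of three; "rotation": the turn, a rotation vector about the tool's x, y, z each as a share of pi/2 rad, from -1 to 1, a list of three; "fingers": the closure in counts, from 0 (fully open) to 255 (shut). A call has exactly 10 rows; each row is the pose to reach, as a shift and turn from the pose commanded when the call began, along the tool's axes at that moment; what a row does not reach only later rows make up. A row lasts 1/10 s, in which the tool goes at most 50 mm and 8.59 degrees, less where a joint would pass 70% of its speed; a pose out of reach is approached as far as the arm can. A call with a number of a shift or a turn outside -1 to 1 is refused whole. A call with a gripper value outside its range is refused whole. The fingers move at their own pace and stop on an object; "squeeze" is the grip in N (left out, the last holds). Time passes only in rows, so rows that repeat a pose let the fingers close, or fill a call up. It gives the time, the measured TCP pose, the force and the opening at its end, in the units of the state.
- bot.observe(): the state, without advancing time (a new reading comes with each control period).
- bot.capture(name): name is "scene" or "side" or "wrist"; returns a dict with "frame" (480x640x3 uint8, red, green, blue), "z_map" (480x640 float32, mm along the optical axis (not along the pixel's ray), 0 where there is no reading), "mtx" (3x3 intrinsics, pixels), "world_to_cam" (4x4, takes a point from world to camera coordinates). Camera axes: x right, y up, looking along -z (the intrinsics and any distortion apply to the point x, -y, -z); pixel columns grow to the right and rows downward; lengths in mm; the calibration is good to about 2 mm. A picture is of the moment at which its call begins.
- bot.sign_off(): hands the job in, once; it reports no verdict.
Trained networks look in a picture, given as the dict that the camera call returned (one of the last four; its "shot" number tells which), for a name from the list of things; names that differ only in an ending like _2 or _b are one class to them, and where a whole thing is asked for, a point or a joint stands for the part that bears it (a point fixed in the world has none). Each returns a list of dicts, best first, with "confidence" (0 to 1); they miss things now and then, are a little off and sometimes report something else, mostly with a low value. They report only what shows in the picture. A call takes as long as a camera call. They do not tell look-alikes from the thing itself.
- bot.spot_in(picture, thing): "bbox" ([left, top, right, bottom] in pixels, round what is visible of it).
- bot.cut_out(picture, thing): "mask" (480x640 bool, what is visible of it) and "bbox" ([left, top, right, bottom] in pixels, round what is visible of it).
- bot.mark_of(picture, thing): "location" ([row, column] in pixels: a listed point, or the origin of a listed thing).
The state is a dict: "time_s": time; "qpos": joint angles; "dq": joint speeds; "joint_torque": joint torques, N m; "tcp_pos": TCP position; "orientation": TCP orientation; "wrist_force": force on the tool from outside, world axes, zero at the start; "torque": the same for the moment, N m; "gripper_width": opening from 0.0 (shut) to 1.0 (fully open).
Only numpy, scipy, OpenCV 4.12 (cv2) and the standard library are available. Lean on these libraries where they do the work, as an engineer would, in place of code of your own. Each camera call takes 0.05 s, during which the arm holds its last target. There are 200 camera calls.

## Working session

There is one attempt and no reset: what is moved stays moved. The work goes in short steps, Python scripts to look and compute and a tool call to move; the robot and the scene stay as the last step left them, time stands still between calls to the robot, and variables do not carry over. Pictures are saved under pics/ and viewed, on a budget of 10 in all, crops included, one or two more only if the job needs it, and the job is handed in when it is done.

Besides the shell and the picture viewer there is one more tool, called as name(argument=value, ...) on one line, values as JSON. drive_tool: Moves the arm, as the interface text tells. Shift numbers are shares of 30 cm and turn numbers shares of pi/2 rad, none past 1 either way. Its arguments: {"type":"object","properties":{"deltas":{"type":"array"},"squeeze":{"type":"number"}},"required":["deltas"]}

```bash
mkdir -p pics; ls; cat > h.py <<'E'
import numpy as np, cv2
from scipy.spatial.transform import Rotation as R
from plant import bot
def save(p,n): cv2.imwrite(f'pics/{n}.png',p['frame'][:,:,::-1])
def pix2w(p,r,c,d=None):
    r=np.atleast_1d(r);c=np.atleast_1d(c)
    K=p['mtx']
    if d is None: d=p['z_map'][r.astype(int),c.astype(int)]
    x=(c-K[0,2])/K[0,0]*d; y=(r-K[1,2])/K[1,1]*d
    P=np.stack([x,-y,-d,np.ones_like(d)],0)
    return (np.linalg.inv(p['world_to_cam'])@P)[:3].T
def w2pix(p,w):
    q=p['world_to_cam']@np.append(w,1); K=p['mtx']
    return (K[1,1]*(-q[1]/-q[2])+K[1,2], K[0,0]*q[0]/-q[2]+K[0,2])
E
python3 - <<'E'
from h import *
np.set_printoptions(precision=1,suppress=True)
s=bot.observe();print(s,bot.hold_point_z)
for n in['scene','side']:
    p=bot.capture(n);save(p,n)
    print(n,np.linalg.inv(p['world_to_cam'])[:3,3])
    for t in['dressings_box','knob_grip','lid_press','front_compartment','gauze_packet','packet_centre']:
        for m in bot.mark_of(p,t)[:3]:
            r,c=m['location'];print(t,m['confidence'],[r,c],pix2w(p,r,c))
E
```

```text
pics
{'time_s': 0.0, 'qpos': array([-1.4,  0.6,  0. ,  1.6, -0. ,  0.9, -0. ]), 'dq': array([ 0.,  0.,  0.,  0.,  0., -0.,  0.]), 'joint_torque': array([ -0. , -54.9,   1.5, -19.8,   0. ,   0. ,  -0. ]), 'tcp_pos': array([206.2, 694.1, 204.3]), 'orientation': array([ 2.5,  1.9, -0. ]), 'wrist_force': array([-0.2, -0.6,  0.3]), 'torque': array([ 0., -0., -0.]), 'gripper_width': 0.9992978480364632} 18.700000000000003
scene [-237.4  792.7  693.5]
dressings_box 0.73 [312.9, 255.4] [[467.5 239.   34.5]]
knob_grip 0.45 [267.3, 283.3] [[529.2  93.1  66.9]]
lid_press 0.81 [267.6, 261.3] [[526.1 167.   99.3]]
front_compartment 0.92 [303.3, 264.9] [[470.3 207.4  43.6]]
front_compartment 0.43 [245.9, 290.5] [[667.6 -64.3  14.5]]
gauze_packet 0.57 [255.8, 363.3] [[ 478.7 -173.9   11.4]]
gauze_packet 0.56 [268.0, 324.9] [[512.5 -46.4  11.3]]
packet_centre 0.7 [263.0, 325.6] [[528.5 -66.8  12. ]]
packet_centre 0.55 [251.3, 366.3] [[ 488.6 -200.6   11.7]]
side [ 114.8 -918.7  601.6]
dressings_box 0.58 [234.3, 281.1] [[506.4 146.8  25.3]]
knob_grip 0.5 [231.5, 299.6] [[529.8  74.5  60.7]]
lid_press 0.91 [206.0, 280.4] [[516.5 167.5  97.2]]
front_compartment 0.58 [238.9, 287.0] [[502.1  93.5  37.4]]
front_compartment 0.16 [299.7, 383.5] [[ 605.7 -202.8    1.3]]
gauze_packet 0.61 [277.3, 326.8] [[530.4 -77.2   9.6]]
gauze_packet 0.6 [313.8, 341.2] [[ 496.5 -212.1    6.1]]
packet_centre 0.66 [314.3, 338.2] [[ 488.5 -213.9    8.7]]
packet_centre 0.58 [277.4, 324.4] [[527.4 -70.7   6.5]]
packet_centre 0.32 [270.1, 251.5] [[386.3  39.6   5.4]]
```

```bash
python3 - <<'E'
import cv2,numpy as np
a=cv2.imread('pics/scene.png')[190:370,180:480];b=cv2.imread('pics/side.png')[170:350,180:480]
cv2.imwrite('pics/both.png',np.vstack([cv2.resize(a,(500,300)),cv2.resize(b,(500,300))]))
E
```

```text
(no output)
```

View pics/both.png

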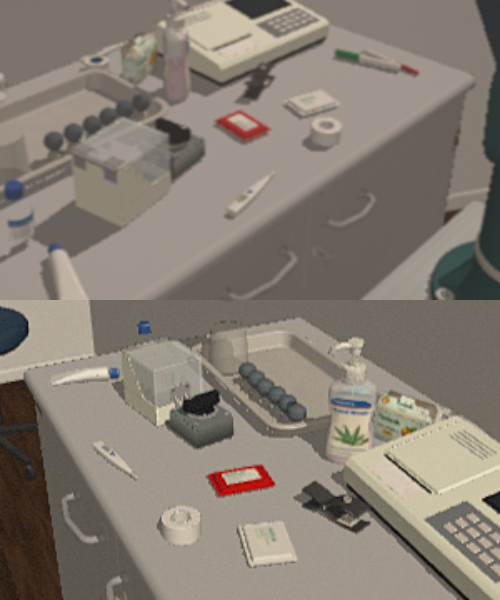

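```bash
python3 - <<'E'
from h import *
np.set_printoptions(precision=3,suppress=True)
s=bot.observe();print(s['tcp_pos'],R.from_rotvec(s['orientation']).as_matrix())
for n in['scene','side']:
    p=bot.capture(n)
    for t in['gauze_packet','knob_grip','dressings_box']:
        for m in bot.cut_out(p,t)[:3]:
            rr,cc=np.nonzero(m['mask']);w=pix2w(p,rr,cc)
            w=w[p['z_map'][rr,cc]>0]
            if t=='gauze_packet': w=w[(w[:,2]>8)&(w[:,2]<18)]
            if t=='knob_grip': w=w[(w[:,2]>58)&(w[:,2]<80)]
            if t=='dressings_box': w=w[(w[:,2]>90)&(w[:,2]<108)]
            if len(w)<8: continue
            print(n,t,round(m['confidence'],2),len(w),cv2.minAreaRect(w[:,:2].astype(np.float32)),np.median(w,0), p['frame'][rr,cc].mean(0))
E
```

```text
[206.497 694.999 205.56 ] [[ 0.285  0.959  0.   ]
 [ 0.959 -0.285  0.   ]
 [ 0.     0.    -1.   ]]
scene gauze_packet 0.74 220 ((492.7204284667969, -205.8553466796875), (76.73131561279297, 57.7453727722168), 71.07717895507812) [ 491.367 -204.669   11.57 ] [180.237 168.313 153.622]
scene gauze_packet 0.66 249 ((528.7579345703125, -61.08692932128906), (52.66987609863281, 77.7332534790039), 83.05149841308594) [525.374 -61.199  11.674] [158.626  94.321  86.141]
scene knob_grip 0.67 144 ((536.6751098632812, 88.03016662597656), (63.17824172973633, 17.84848403930664), 9.504510879516602) [532.919  90.972  67.502] [58.153 54.403 51.449]
scene dressings_box 0.75 1122 ((517.2537231445312, 206.0960693359375), (93.52338409423828, 115.79945373535156), 8.873475074768066) [511.368 210.309  99.841] [129.368 123.061 112.154]
side gauze_packet 0.57 376 ((492.03277587890625, -213.9071502685547), (71.61750030517578, 47.52895736694336), 73.94661712646484) [ 491.898 -215.658    9.216] [192.556 182.549 162.59 ]
side knob_grip 0.71 118 ((535.0628051757812, 82.75102996826172), (61.53288269042969, 16.300979614257812), 11.99917221069336) [534.794  79.657  65.259] [36.134 34.492 34.319]
side dressings_box 0.83 615 ((516.5365600585938, 202.8592071533203), (90.0908203125, 118.0343246459961), 8.761268615722656) [513.717 192.922  96.48 ] [127.245 123.886 112.208]
```

drive_tool(deltas=[{"linear": [-1, 1, 0], "rotation": [0, 0, -0.284], "fingers": 0}, {"linear": [-1, 1, 0], "rotation": [0, 0, -0.284], "fingers": 0}, {"linear": [-1, 1, 0], "rotation": [0, 0, -0.284], "fingers": 0}, {"linear": [-1, 1, 0], "rotation": [0, 0, -0.284], "fingers": 0}, {"linear": [-1, 1, 0], "rotation": [0, 0, -0.284], "fingers": 0}, {"linear": [-1, 1, 0], "rotation": [0, 0, -0.284], "fingers": 0}, {"linear": [-1, 1, 0], "rotation": [0, 0, -0.284], "fingers": 0}, {"linear": [-1, 1, 0], "rotation": [0, 0, -0.284], "fingers": 0}, {"linear": [-1, 1, 0], "rotation": [0, 0, -0.284], "fingers": 0}, {"linear": [-1, 1, 0], "rotation": [0, 0, -0.284], "fingers": 0}])

```text
time_s: 2.1
tcp_pos: [411.2, 316.9, 205.7]
orientation: [2.049, 2.379, -0.002]
wrist_force: [0.5, 1.2, -0.5]
gripper_width: 0.999
```

```bash
cat >> h.py <<'E'
def go(pos,M):
    "shares to reach world TCP pos, orientation matrix M from present (assumes commanded~measured)"
    s=bot.observe(); C=R.from_rotvec(s['orientation'])
    l=C.inv().apply(np.array(pos)-s['tcp_pos'])/300
    r=(C.inv()*R.from_matrix(M)).as_rotvec()/(np.pi/2)
    print('t',round(s['time_s'],2),'tcp',s['tcp_pos'].round(1),'q',s['qpos'].round(2),'F',s['wrist_force'].round(1),'w',round(s['gripper_width'],3)); print('lin',l.round(3),'rot',r.round(3),'dist',np.linalg.norm(l)*300,'deg',np.linalg.norm(r)*90)
def down(yaw):
    "tool down, tool x at yaw deg"
    c,s=np.cos(np.radians(yaw)),np.sin(np.radians(yaw))
    return np.array([[c,s,0],[s,-c,0],[0,0,-1.]])
E
python3 -c "
from h import *
go([535.5,85.5,200],down(99))"
```

```text
t 2.1 tcp [411.2 316.9 205.7] q [-0.72  0.33 -0.03  2.07  0.02  0.74  0.96] F [ 0.5  1.2 -0.5] w 0.999
lin [-0.824  0.295  0.021] rot [ 0.     0.002 -0.005] dist 262.77329075739783 deg 0.5002115611105342
```

drive_tool(deltas=[{"linear": [-0.824, 0.295, 0], "rotation": [0, 0, 0], "fingers": 0}, {"linear": [-0.824, 0.295, 0], "rotation": [0, 0, 0], "fingers": 0}, {"linear": [-0.824, 0.295, 0], "rotation": [0, 0, 0], "fingers": 0}, {"linear": [-0.824, 0.295, 0], "rotation": [0, 0, 0], "fingers": 0}, {"linear": [-0.824, 0.295, 0], "rotation": [0, 0, 0], "fingers": 0}, {"linear": [-0.824, 0.295, 0], "rotation": [0, 0, 0], "fingers": 0}, {"linear": [-0.824, 0.295, 0], "rotation": [0, 0, 0], "fingers": 0}, {"linear": [-0.824, 0.295, 0], "rotation": [0, 0, 0], "fingers": 0}, {"linear": [-0.824, 0.295, 0], "rotation": [0, 0, 0], "fingers": 0}, {"linear": [-0.824, 0.295, 0], "rotation": [0, 0, 0], "fingers": 0}])

```text
time_s: 3.1
tcp_pos: [533.9, 94.2, 205.5]
orientation: [-2.035, -2.393, -0.001]
wrist_force: [0.2, 0.3, 0.0]
gripper_width: 0.999
```

```bash
python3 - <<'E'
from h import *
np.set_printoptions(precision=1,suppress=True)
p=bot.capture('wrist');save(p,'w1')
print(np.linalg.inv(p['world_to_cam'])[:3,3])
for m in bot.cut_out(p,'knob_grip')[:2]:
    rr,cc=np.nonzero(m['mask']);w=pix2w(p,rr,cc)
    w=w[(p['z_map'][rr,cc]>0)&(w[:,2]>60)&(w[:,2]<85)]
    print(m['confidence'],len(w),cv2.minAreaRect(w[:,:2].astype(np.float32)) if len(w)>5 else '',np.median(w,0))
for t in['knob_grip','lid_press','front_compartment']:
    for m in bot.mark_of(p,t)[:2]:
        r,c=m['location'];print(t,m['confidence'],r,c,pix2w(p,r,c))
w=pix2w(p,*[a.ravel() for a in np.mgrid[0:480,0:640]]);
k=w[(w[:,2]>64)&(w[:,2]<78)&(np.hypot(w[:,0]-535,w[:,1]-85)<45)]
print(len(k),np.median(k,0),cv2.minAreaRect(k[:,:2].astype(np.float32)))
k=w[(w[:,2]>92)&(w[:,2]<106)&(np.hypot(w[:,0]-517,w[:,1]-204)<90)]
print(len(k),np.median(k,0),cv2.minAreaRect(k[:,:2].astype(np.float32)))
go([535.5,85.5,53],down(99))
E
```

```text
[453.6  80.4 374. ]
0.85 1104 ((537.4841918945312, 84.92279052734375), (61.243255615234375, 14.463044166564941), 9.150125503540039) [535.2  84.8  70.5]
knob_grip 0.66 217.9 310.8 [[535.3  84.6  70.8]]
lid_press 0.66 234.0 428.8 [[525.4 180.3 100.1]]
front_compartment 0.91 203.6 387.4 [[509.5 145.5  83.3]]
1088 [535.5  84.9  70.6] ((537.5306396484375, 84.93026733398438), (61.149169921875, 14.463044166564941), 9.150125503540039)
14666 [515.  201.6 100. ] ((518.6022338867188, 204.1305694580078), (88.50918579101562, 114.05718231201172), 9.334306716918945)
t 3.35 tcp [534.6  92.3 205.6] q [-0.3  0.4  0.   2.  -0.   0.8  1.5] F [-0.2  0.4  0.2] w 0.999
lin [-0.  -0.   0.5] rot [ 0. -0.  0.] dist 152.71120468873198 deg 0.07322488170149924
```

View pics/w1.png

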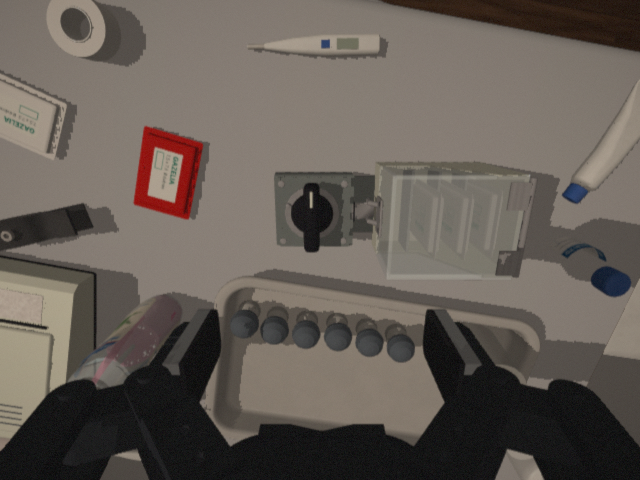

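```bash
python3 -c "
from h import *
go([537,85,53],down(99.2))"
```

```text
t 3.35 tcp [534.6  92.3 205.6] q [-0.28  0.36  0.03  2.02 -0.01  0.76  1.49] F [-0.2  0.4  0.2] w 0.999
lin [-0.025  0.004  0.509] rot [ 0.    -0.    -0.001] dist 152.75066347740758 deg 0.12728678237706725
```

drive_tool(deltas=[{"linear": [-0.025, 0.004, 0.15], "rotation": [0, 0, 0], "fingers": 150}, {"linear": [-0.025, 0.004, 0.3], "rotation": [0, 0, 0], "fingers": 150}, {"linear": [-0.025, 0.004, 0.38], "rotation": [0, 0, 0], "fingers": 150}, {"linear": [-0.025, 0.004, 0.38], "rotation": [0, 0, 0], "fingers": 150}, {"linear": [-0.025, 0.004, 0.38], "rotation": [0, 0, 0], "fingers": 150}, {"linear": [-0.025, 0.004, 0.38], "rotation": [0, 0, 0], "fingers": 150}, {"linear": [-0.025, 0.004, 0.38], "rotation": [0, 0, 0], "fingers": 150}, {"linear": [-0.025, 0.004, 0.38], "rotation": [0, 0, 0], "fingers": 150}, {"linear": [-0.025, 0.004, 0.38], "rotation": [0, 0, 0], "fingers": 150}, {"linear": [-0.025, 0.004, 0.38], "rotation": [0, 0, 0], "fingers": 150}])

```text
time_s: 4.35
tcp_pos: [537.3, 84.5, 92.0]
orientation: [2.04, 2.389, 0.001]
wrist_force: [0.2, 0.5, 0.1]
gripper_width: 0.416
```

```bash
python3 -c "
from h import *
go([537,85,53],down(99.2))"
```

```text
t 4.35 tcp [537.3  84.5  92. ] q [-0.25  0.53  0.02  2.1  -0.02  0.51  1.51] F [0.2 0.5 0.1] w 0.416
lin [ 0.002 -0.001  0.13 ] rot [ 0.    -0.    -0.002] dist 38.956361385107535 deg 0.18864865565783032
```

drive_tool(deltas=[{"linear": [0, 0, 0.07], "rotation": [0, 0, 0], "fingers": 150}, {"linear": [0, 0, 0.13], "rotation": [0, 0, 0], "fingers": 150}, {"linear": [0, 0, 0.13], "rotation": [0, 0, 0], "fingers": 150}, {"linear": [0, 0, 0.13], "rotation": [0, 0, 0], "fingers": 255}, {"linear": [0, 0, 0.13], "rotation": [0, 0, 0], "fingers": 255}, {"linear": [0, 0, 0.13], "rotation": [0, 0, 0], "fingers": 255}, {"linear": [0, 0, 0.13], "rotation": [0, 0, 0], "fingers": 255}, {"linear": [0, 0, 0.13], "rotation": [0, 0, 0], "fingers": 255}, {"linear": [0, 0, 0.13], "rotation": [0, 0, 0], "fingers": 255}, {"linear": [0, 0, 0.13], "rotation": [0, 0, 0], "fingers": 255}], squeeze=50)

```text
time_s: 5.35
tcp_pos: [537.2, 84.5, 52.6]
orientation: [2.04, 2.389, 0.0]
wrist_force: [-0.2, -0.1, -0.5]
gripper_width: -0.0
```

drive_tool(deltas=[{"linear": [0, 0, 0], "rotation": [0, 0, 0.09], "fingers": 255}, {"linear": [0, 0, 0], "rotation": [0, 0, 0.18], "fingers": 255}, {"linear": [0, 0, 0], "rotation": [0, 0, 0.27], "fingers": 255}, {"linear": [0, 0, 0], "rotation": [0, 0, 0.36], "fingers": 255}, {"linear": [0, 0, 0], "rotation": [0, 0, 0.45], "fingers": 255}, {"linear": [0, 0, 0], "rotation": [0, 0, 0.54], "fingers": 255}, {"linear": [0, 0, 0], "rotation": [0, 0, 0.63], "fingers": 255}, {"linear": [0, 0, 0], "rotation": [0, 0, 0.72], "fingers": 255}, {"linear": [0, 0, 0], "rotation": [0, 0, 0.81], "fingers": 255}, {"linear": [0, 0, 0], "rotation": [0, 0, 0.9], "fingers": 255}])

```text
time_s: 6.35
tcp_pos: [537.1, 84.7, 52.5]
orientation: [-3.104, -0.483, -0.0]
wrist_force: [0.2, -0.1, 0.1]
gripper_width: 0.003
```

```bash
python3 -c "
from h import *
s=bot.observe();print(s['torque'],s['qpos'])
go([537,85,53],down(99.2-80.2))
p=bot.capture('side');save(p,'s2')
a=cv2.imread('pics/s2.png')[150:300,200:400];cv2.imwrite('pics/s2c.png',cv2.resize(a,(600,450)))"
```

```text
[ 0.0459554  -0.03369512  0.05861868] [-0.51445971  0.63403174  0.38386801  2.13237426 -0.51828512  0.46475479
  0.58042283]
t 6.35 tcp [537.1  84.7  52.5] q [-0.51  0.63  0.38  2.13 -0.52  0.46  0.58] F [ 0.2 -0.1  0.1] w 0.003
lin [-0.    -0.001 -0.002] rot [-0.    -0.    -0.014] dist 0.6093897892907728 deg 1.3046937149308613
```

View pics/s2c.png

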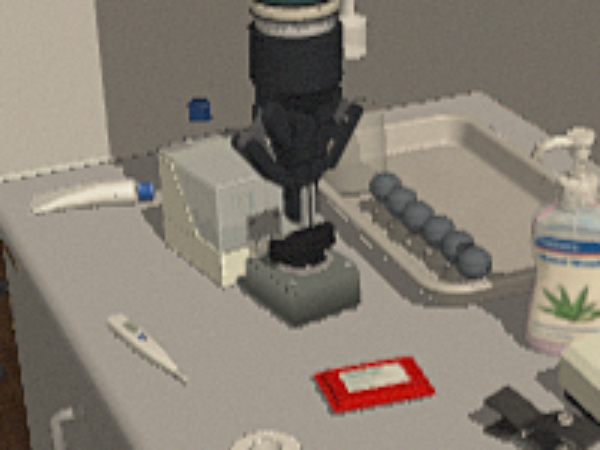

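```bash
python3 - <<'E'
from h import *
np.set_printoptions(precision=1,suppress=True)
for n in ('side','scene'):
    p=bot.capture(n)
    w=pix2w(p,*[a.ravel() for a in np.mgrid[0:480,0:640]])
    k=w[(p['z_map'].ravel()>0)&(np.hypot(w[:,0]-537,w[:,1]-85)<70)]
    for z in range(40,200,8):
        q=k[(k[:,2]>=z)&(k[:,2]<z+8)]
        if len(q): print(n,z,len(q),q.min(0)[:2],q.max(0)[:2],np.median(q,0)[:2])
p=bot.capture('wrist');save(p,'w2')
E
```

```text
side 40 169 [496.6  47.6] [566.4 153. ] [529.1  77.8]
side 48 97 [497.2  70.7] [567.6 153. ] [527.3  84. ]
side 56 113 [497.5  71.6] [565.8 153.2] [526.2  82.5]
side 64 119 [497.9  71.7] [565.  154.3] [528.9  87.6]
side 72 45 [497.5  72.1] [545.9 153.9] [526.6 147.5]
side 80 70 [498.7  71.5] [549.5 153.3] [528.6 141.5]
side 88 56 [496.3  71.6] [549.8 152.1] [523.5  86.7]
side 96 47 [496.9  68.6] [550.8 152.7] [528.3  77.3]
side 104 35 [521.1  72.4] [550.7  88.5] [530.7  75.4]
side 112 26 [517.2  68.9] [555.5  82.5] [538.2  74. ]
side 120 72 [501.9  61.8] [569.2  91.5] [531.6  77.5]
side 128 83 [495.3  61.9] [576.8 103.2] [529.4  76.1]
side 136 86 [489.   59.8] [583.6 101.9] [526.3  74.8]
side 144 104 [483.8  54.9] [589.3 104.6] [537.2  74.1]
side 152 105 [476.6  55.3] [596.3 100.5] [532.3  72.2]
side 160 137 [474.7  52.8] [596.5  96.8] [523.8  69.9]
side 168 126 [476.5  54.3] [593.7  96.9] [521.9  69. ]
side 176 105 [493.3  57.7] [576.2  88.7] [529.4  70.1]
side 184 94 [494.2  61.8] [576.4  88.6] [525.8  72.9]
side 192 42 [497.9  59.9] [533.9  81.8] [508.7  68.7]
scene 40 124 [497.1 
[... 374 characters left out ...]
7  78.2] [549.5 154.5] [530.4  96.3]
scene 104 36 [521.9  78.4] [548.6  98.8] [529.1  93.7]
scene 112 25 [520.3  78.4] [545.  101.5] [532.9  93.9]
scene 120 46 [506.1  70.7] [562.6 105.6] [532.   95.6]
scene 128 96 [499.3  68.3] [575.8 109.6] [534.2  94.3]
scene 136 83 [493.1  69.2] [577.7 110.9] [531.1  92.9]
scene 144 93 [485.9  63.2] [581.9 113.4] [538.1  99.3]
scene 152 93 [480.1  59.3] [589.5 114.4] [538.   98.6]
scene 160 126 [476.9  57.4] [593.5 116. ] [525.1  97.6]
scene 168 134 [476.4  56.1] [595.3 116.1] [516.5  94.5]
scene 176 121 [485.4  66.2] [583.8 110.8] [521.7  97.9]
scene 184 110 [494.6  66.4] [572.6 110.4] [523.   94.5]
scene 192 59 [496.7  69.3] [573.5 108.5] [514.7  89.8]
```

View pics/w2.png

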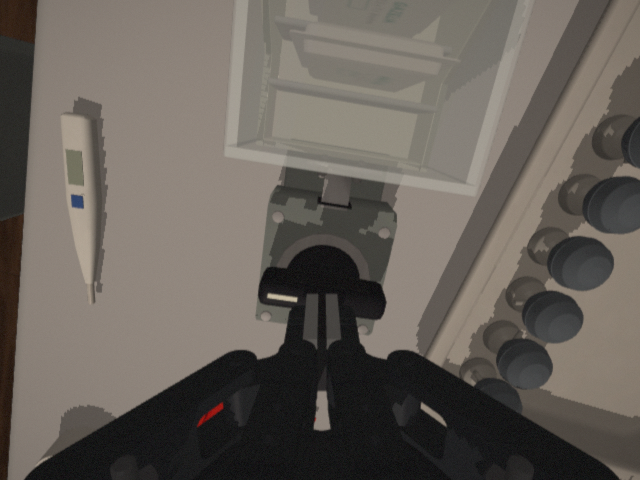

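```bash
python3 - <<'E'
from h import *
np.set_printoptions(precision=1,suppress=True)
p=bot.capture('wrist')
for z in (52.5,65,71,76,80,90): print(z,w2pix(p,[537,84.7,z]))
for r in range(270,400,8):
    print(r,[pix2w(p,r,c)[0].round(0).tolist() for c in (305,313,323,335,345)])
E
```

```text
52.5 (np.float64(285.2256171111144), np.float64(320.3553460485119))
65 (np.float64(296.4662214492037), np.float64(320.27466354496914))
71 (np.float64(302.42459270257325), np.float64(320.23189571013575))
76 (np.float64(307.7068400796993), np.float64(320.19398093883876))
80 (np.float64(312.1585741814393), np.float64(320.16202740310064))
90 (np.float64(324.2719883230449), np.float64(320.07508006913184))
270 [[527.0, 89.0, 49.0], [531.0, 90.0, 49.0], [536.0, 92.0, 48.0], [542.0, 94.0, 48.0], [547.0, 96.0, 49.0]]
278 [[527.0, 91.0, 63.0], [531.0, 90.0, 59.0], [536.0, 92.0, 60.0], [542.0, 93.0, 56.0], [547.0, 94.0, 55.0]]
286 [[528.0, 89.0, 68.0], [531.0, 91.0, 69.0], [536.0, 92.0, 67.0], [542.0, 93.0, 66.0], [547.0, 93.0, 64.0]]
294 [[529.0, 87.0, 71.0], [531.0, 93.0, 81.0], [535.0, 94.0, 81.0], [540.0, 97.0, 83.0], [547.0, 92.0, 69.0]]
302 [[530.0, 82.0, 71.0], [531.0, 94.0, 90.0], [535.0, 94.0, 89.0], [540.0, 96.0, 89.0], [548.0, 88.0, 71.0]]
310 [[528.0, 93.0, 97.0], [531.0, 93.0, 96.0], [535.0, 95.0, 96.0], [540.0, 96.0, 96.0], [545.0, 94.0, 90.0]]
318 [[528.0, 93.0, 103.0], [531.0, 9
[... 532 characters left out ...]
126.0]]
358 [[529.0, 95.0, 128.0], [532.0, 94.0, 127.0], [537.0, 88.0, 117.0], [538.0, 97.0, 127.0], [541.0, 98.0, 128.0]]
366 [[529.0, 94.0, 131.0], [532.0, 94.0, 130.0], [539.0, 84.0, 115.0], [538.0, 97.0, 131.0], [541.0, 98.0, 131.0]]
374 [[529.0, 94.0, 135.0], [533.0, 91.0, 131.0], [539.0, 81.0, 116.0], [538.0, 97.0, 135.0], [541.0, 97.0, 135.0]]
382 [[529.0, 98.0, 143.0], [535.0, 85.0, 127.0], [541.0, 77.0, 115.0], [538.0, 97.0, 138.0], [539.0, 101.0, 143.0]]
390 [[529.0, 99.0, 147.0], [535.0, 82.0, 127.0], [542.0, 75.0, 116.0], [537.0, 98.0, 142.0], [538.0, 102.0, 147.0]]
398 [[529.0, 97.0, 147.0], [537.0, 79.0, 126.0], [577.0, -30.0, -1.0], [538.0, 96.0, 143.0], [538.0, 103.0, 151.0]]
```

drive_tool(deltas=[{"linear": [0, 0, -0.02], "rotation": [0, 0, -0.09], "fingers": 150}, {"linear": [0, 0, -0.02], "rotation": [0, 0, -0.18], "fingers": 150}, {"linear": [0, 0, -0.02], "rotation": [0, 0, -0.27], "fingers": 150}, {"linear": [0, 0, -0.02], "rotation": [0, 0, -0.36], "fingers": 150}, {"linear": [0, 0, -0.02], "rotation": [0, 0, -0.45], "fingers": 150}, {"linear": [0, 0, -0.02], "rotation": [0, 0, -0.54], "fingers": 150}, {"linear": [0, 0, -0.02], "rotation": [0, 0, -0.63], "fingers": 150}, {"linear": [0, 0, -0.02], "rotation": [0, 0, -0.72], "fingers": 150}, {"linear": [0, 0, -0.02], "rotation": [0, 0, -0.81], "fingers": 150}, {"linear": [0, 0, -0.02], "rotation": [0, 0, -0.9], "fingers": 150}])

```text
time_s: 7.6
tcp_pos: [537.3, 84.2, 58.7]
orientation: [2.031, 2.396, 0.001]
wrist_force: [-0.7, -0.0, 0.0]
gripper_width: 0.411
```

drive_tool(deltas=[{"linear": [0, 0, 0.02], "rotation": [0, 0, 0], "fingers": 150}, {"linear": [0, 0, 0.04], "rotation": [0, 0, 0], "fingers": 150}, {"linear": [0, 0, 0.06], "rotation": [0, 0, 0], "fingers": 150}, {"linear": [0, 0, 0.08], "rotation": [0, 0, 0], "fingers": 150}, {"linear": [0, 0, 0.09], "rotation": [0, 0, 0], "fingers": 150}, {"linear": [0, 0, 0.09], "rotation": [0, 0, 0], "fingers": 255}, {"linear": [0, 0, 0.09], "rotation": [0, 0, 0], "fingers": 255}, {"linear": [0, 0, 0.09], "rotation": [0, 0, 0], "fingers": 255}, {"linear": [0, 0, 0.09], "rotation": [0, 0, 0], "fingers": 255}, {"linear": [0, 0, 0.09], "rotation": [0, 0, 0], "fingers": 255}], squeeze=50)

```text
time_s: 8.6
tcp_pos: [536.8, 85.1, 31.4]
orientation: [-2.039, -2.389, -0.0]
wrist_force: [-0.7, 1.9, -3.6]
gripper_width: 0.147
```

drive_tool(deltas=[{"linear": [0, 0, 0], "rotation": [0, 0, 0.09], "fingers": 255}, {"linear": [0, 0, 0], "rotation": [0, 0, 0.18], "fingers": 255}, {"linear": [0, 0, 0], "rotation": [0, 0, 0.27], "fingers": 255}, {"linear": [0, 0, 0], "rotation": [0, 0, 0.36], "fingers": 255}, {"linear": [0, 0, 0], "rotation": [0, 0, 0.45], "fingers": 255}, {"linear": [0, 0, 0], "rotation": [0, 0, 0.54], "fingers": 255}, {"linear": [0, 0, 0], "rotation": [0, 0, 0.63], "fingers": 255}, {"linear": [0, 0, 0], "rotation": [0, 0, 0.72], "fingers": 255}, {"linear": [0, 0, 0], "rotation": [0, 0, 0.81], "fingers": 255}, {"linear": [0, 0, 0], "rotation": [0, 0, 0.9], "fingers": 255}])

```text
time_s: 9.6
tcp_pos: [537.0, 85.6, 31.4]
orientation: [-3.103, -0.486, 0.001]
wrist_force: [0.7, 2.4, -4.4]
gripper_width: 0.148
```

```bash
python3 - <<'E'
from h import *
s=bot.observe();print(s['torque'])
go([537,85,32],down(99.2-81))
p=bot.capture('scene');save(p,'c3')
for m in bot.cut_out(p,'knob_grip')[:1]:
    rr,cc=np.nonzero(m['mask']);w=pix2w(p,rr,cc); w=w[(w[:,2]>52)&(w[:,2]<73)]
    print(m['confidence'],cv2.minAreaRect(w[:,:2].astype(np.float32)))
go([537,85,32],down(99.2-81))
a=cv2.imread('pics/c3.png')[200:350,180:380];cv2.imwrite('pics/c3c.png',cv2.resize(a,(600,450)))
E
```

```text
[0.54277263 0.04195185 0.60131845]
t 9.6 tcp [537.   85.6  31.4] q [-0.5   0.67  0.36  2.14 -0.56  0.43  0.62] F [ 0.7  2.4 -4.4] w 0.148
lin [-0.001  0.002 -0.002] rot [-0.001  0.    -0.004] dist 0.8305584189942218 deg 0.3940608911210667
0.34 ((0.0, 0.0), (0.0, 0.0), 0.0)
t 9.7 tcp [537.   85.6  31.4] q [-0.5   0.67  0.36  2.14 -0.56  0.43  0.63] F [ 0.3  2.9 -3.1] w 0.142
lin [-0.     0.002 -0.002] rot [-0.  0.  0.] dist 0.8250241597021677 deg 0.05357954005598136
```

View pics/c3c.png

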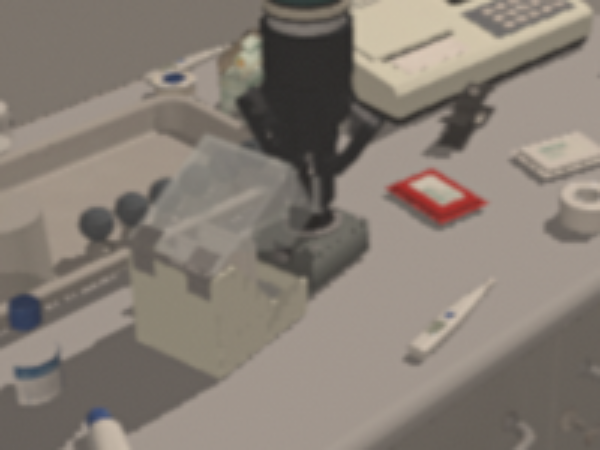

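drive_tool(deltas=[{"linear": [0, 0, 0], "rotation": [0, 0, 0], "fingers": 0}, {"linear": [0, 0, 0], "rotation": [0, 0, 0], "fingers": 0}, {"linear": [0, 0, 0], "rotation": [0, 0, 0], "fingers": 0}, {"linear": [0, 0, 0], "rotation": [0, 0, 0], "fingers": 0}, {"linear": [0, 0, 0], "rotation": [0, 0, 0], "fingers": 0}, {"linear": [0, 0, -0.15], "rotation": [0, 0, 0], "fingers": 0}, {"linear": [0, 0, -0.3], "rotation": [0, 0, 0], "fingers": 0}, {"linear": [0, 0, -0.45], "rotation": [0, 0, 0], "fingers": 0}, {"linear": [0, 0, -0.55], "rotation": [0, 0, 0], "fingers": 0}, {"linear": [0, 0, -0.55], "rotation": [0, 0, 0], "fingers": 0}])

```text
time_s: 10.7
tcp_pos: [540.8, 83.2, 201.0]
orientation: [-3.103, -0.489, -0.016]
wrist_force: [0.9, -1.0, -0.0]
gripper_width: 1.004
```

```bash
python3 - <<'E'
from h import *
np.set_printoptions(precision=3,suppress=True)
s=bot.observe();print(s['tcp_pos'],s['wrist_force'],s['gripper_width'])
p=bot.capture('side');save(p,'s4')
a=cv2.imread('pics/s4.png')[120:350,200:400];cv2.imwrite('pics/s4c.png',cv2.resize(a,(500,575)))
for n in['scene','side','wrist']:
    if n!='side':p=bot.capture(n)
    for m in bot.cut_out(p,'gauze_packet')[:3]:
            rr,cc=np.nonzero(m['mask']);w=pix2w(p,rr,cc)
            w=w[(w[:,2]>5)&(w[:,2]<18)]
            if len(w)>8: print(n,round(m['confidence'],2),len(w),cv2.minAreaRect(w[:,:2].astype(np.float32)),np.median(w,0), p['frame'][rr,cc].mean(0))
E
```

```text
[540.784  83.23  200.985] [ 0.918 -0.961 -0.013] 1.0036408484696424
scene 0.66 267 ((492.03192138671875, -207.53237915039062), (83.79147338867188, 55.492183685302734), 72.10855865478516) [ 489.224 -201.368   11.097] [173.516 161.968 148.083]
scene 0.55 311 ((529.4331665039062, -63.41643524169922), (59.121158599853516, 87.01628112792969), 82.11852264404297) [524.014 -57.919  11.049] [158.048  93.494  85.317]
side 0.66 267 ((492.03192138671875, -207.53237915039062), (83.79147338867188, 55.492183685302734), 72.10855865478516) [ 489.224 -201.368   11.097] [173.516 161.968 148.083]
side 0.55 311 ((529.4331665039062, -63.41643524169922), (59.121158599853516, 87.01628112792969), 82.11852264404297) [524.014 -57.919  11.049] [158.048  93.494  85.317]
wrist 0.9 1724 ((496.3302917480469, -208.36856079101562), (76.5546646118164, 59.215087890625), 73.514404296875) [ 501.898 -194.367   11.534] [159.307 148.844 134.233]
wrist 0.87 3105 ((530.8375854492188, -67.47225952148438), (59.844825744628906, 83.17387390136719), 83.15328216552734) [529.761 -63.427  11.589] [152.675  67.945  59.246]
```

View pics/s4c.png

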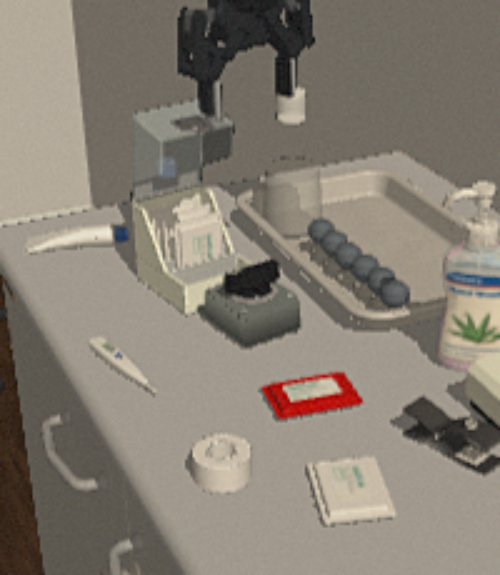

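```bash
cat >> h.py <<'E'
PHI=np.radians(40); OFF=25.
PC=np.array([494.,-209.]); PY=73.
def pickpose(pc=PC,py=PY,tipz=10,lt=-22,back=0,wc=6):
    t=np.radians(py); l=-np.array([np.cos(t),np.sin(t),0]); up=np.array([0,0,1.])
    a=-np.cos(PHI)*up+np.sin(PHI)*l; x=np.cross(up,l); y=np.cross(a,x)
    tip=np.array([*pc,0])+lt*l; tip[2]=tipz
    return tip+(OFF+wc-back)*a, np.stack([x,y,a],1)
E
python3 - <<'E'
from h import *
pos,M=pickpose(back=90); print(pos,M.round(2)); go(pos,M)
pos,M=pickpose(); print(pos)
p=bot.capture('side')
for t in('tape_roll','limb_clamp'):
  for m in bot.cut_out(p,t)[:1]:
    rr,cc=np.nonzero(m['mask']);w=pix2w(p,rr,cc);w=w[w[:,2]>4];print(t,np.percentile(w,[5,50,95],axis=0).round())
E
```

```text
[ 511.52021915 -151.69394532   55.19662214] [[ 0.96 -0.22 -0.19]
 [-0.29 -0.73 -0.61]
 [ 0.    0.64 -0.77]]
t 11.0 tcp [535.9  84.1 195. ] q [-0.69  0.44  0.6   2.05 -0.35  0.76  0.45] F [ 0.4 -0.8 -0. ] w 1.002
lin [-0.319  0.722  0.467] rot [-0.43  -0.134  0.373] dist 275.19507782556167 deg 52.62151383439629
[ 494.60625732 -207.01702166  -13.74737774]
tape_roll [[ 385. -164.    6.]
 [ 407. -151.   21.]
 [ 427. -121.   24.]]
limb_clamp [[ 583. -236.    6.]
 [ 601. -193.   24.]
 [ 623. -159.   31.]]
```

drive_tool(deltas=[{"linear": [-0.05, 0.12, 0.05], "rotation": [-0.06, -0.02, 0.05], "fingers": 0}, {"linear": [-0.1, 0.24, 0.1], "rotation": [-0.12, -0.04, 0.1], "fingers": 0}, {"linear": [-0.15, 0.36, 0.16], "rotation": [-0.18, -0.06, 0.16], "fingers": 0}, {"linear": [-0.2, 0.48, 0.24], "rotation": [-0.25, -0.08, 0.22], "fingers": 0}, {"linear": [-0.26, 0.6, 0.34], "rotation": [-0.32, -0.1, 0.28], "fingers": 0}, {"linear": [-0.319, 0.722, 0.42], "rotation": [-0.38, -0.12, 0.33], "fingers": 0}, {"linear": [-0.319, 0.722, 0.467], "rotation": [-0.43, -0.134, 0.373], "fingers": 0}, {"linear": [-0.319, 0.722, 0.467], "rotation": [-0.43, -0.134, 0.373], "fingers": 0}, {"linear": [-0.319, 0.722, 0.467], "rotation": [-0.43, -0.134, 0.373], "fingers": 0}, {"linear": [-0.319, 0.722, 0.467], "rotation": [-0.43, -0.134, 0.373], "fingers": 0}])

```text
time_s: 12.15
tcp_pos: [513.5, -151.3, 58.0]
orientation: [2.425, -0.363, -0.126]
wrist_force: [-0.7, 0.0, 0.7]
gripper_width: 1.001
```

```bash
python3 - <<'E'
from h import *
np.set_printoptions(precision=1,suppress=True)
p=bot.capture('wrist');save(p,'w5')
for m in bot.cut_out(p,'gauze_packet')[:3]:
    rr,cc=np.nonzero(m['mask']);w=pix2w(p,rr,cc)
    w=w[(w[:,2]>5)&(w[:,2]<18)]
    if len(w)>8: print(round(m['confidence'],2),len(w),cv2.minAreaRect(w[:,:2].astype(np.float32)),np.median(w,0), p['frame'][rr,cc].mean(0))
pos,M=pickpose(back=90); go(pos,M)
pos,M=pickpose(); go(pos,M)
E
```

```text
0.88 28407 ((530.57568359375, -67.29228973388672), (60.5155029296875, 83.7524642944336), 82.08929443359375) [532.1 -59.3  11.8] [138.4  61.1  53.8]
0.79 4385 ((495.0271911621094, -211.9553985595703), (85.25719451904297, 58.725608825683594), 73.53416442871094) [ 498.8 -196.5   11.8] [159.5 148.7 134.3]
t 12.25 tcp [ 513.6 -151.1   58.4] q [-0.8  1.   1.   2.1 -0.2  0.6 -0.1] F [-0.5 -0.4  0.3] w 0.997
lin [-0. -0.  0.] rot [-0. -0. -0.] dist 3.8189216572366904 deg 0.41452076694901346
t 12.25 tcp [ 513.6 -151.1   58.4] q [-0.8  1.   1.   2.1 -0.2  0.6 -0.1] F [-0.5 -0.4  0.3] w 0.997
lin [-0.  -0.   0.3] rot [-0. -0. -0.] dist 93.18917127881 deg 0.41452076694901346
```

View pics/w5.png

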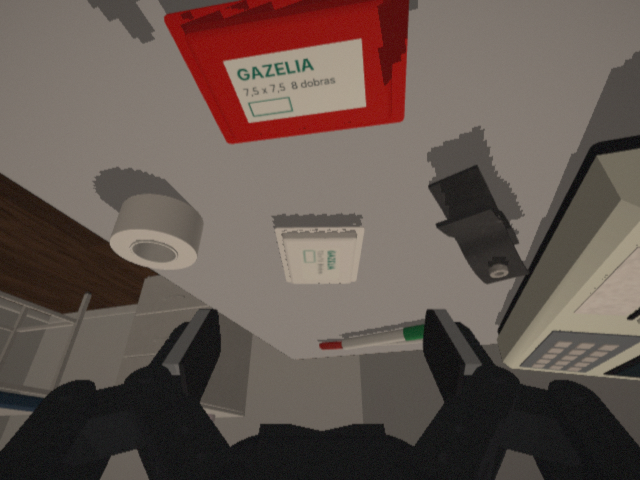

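```bash
sed -i 's/PC=.*/PC=np.array([495.,-211.]); PY=73.5/' h.py; python3 - <<'E'
from h import *
pos,M=pickpose(back=30); go(pos,M)
pos,M=pickpose(tipz=13); go(pos,M); print(pos)
E
```

```text
t 12.25 tcp [ 513.6 -151.1   58.4] q [-0.78  1.04  0.97  2.09 -0.25  0.58 -0.1 ] F [-0.5 -0.4  0.3] w 0.997
lin [-0.002  0.001  0.214] rot [-0.003  0.001 -0.006] dist 64.20820146330232 deg 0.6492315266437803
t 12.25 tcp [ 513.6 -151.1   58.4] q [-0.78  1.04  0.97  2.09 -0.25  0.58 -0.1 ] F [-0.5 -0.4  0.3] w 0.997
lin [-0.002  0.008  0.306] rot [-0.003  0.001 -0.006] dist 91.93037872040595 deg 0.6492315266437803
[ 495.5889297  -209.01180664  -10.74737774]
```

drive_tool(deltas=[{"linear": [0, 0.002, 0.1], "rotation": [0, 0, 0], "fingers": 0}, {"linear": [0, 0.003, 0.18], "rotation": [0, 0, 0], "fingers": 0}, {"linear": [0, 0.004, 0.22], "rotation": [0, 0, 0], "fingers": 0}, {"linear": [0, 0.005, 0.24], "rotation": [0, 0, 0], "fingers": 0}, {"linear": [0, 0.006, 0.26], "rotation": [0, 0, 0], "fingers": 0}, {"linear": [0, 0.007, 0.28], "rotation": [0, 0, 0], "fingers": 0}, {"linear": [0, 0.008, 0.295], "rotation": [0, 0, 0], "fingers": 0}, {"linear": [0, 0.008, 0.306], "rotation": [0, 0, 0], "fingers": 0}, {"linear": [0, 0.008, 0.306], "rotation": [0, 0, 0], "fingers": 0}, {"linear": [0, 0.008, 0.306], "rotation": [0, 0, 0], "fingers": 0}])

```text
time_s: 13.25
tcp_pos: [495.6, -209.2, -12.5]
orientation: [2.422, -0.362, -0.128]
wrist_force: [0.0, 0.3, -0.1]
gripper_width: 0.998
```

```bash
python3 - <<'E'
from h import *
pos,M=pickpose(tipz=10); go(pos,M)
p=bot.capture('side');save(p,'s6')
a=cv2.imread('pics/s6.png')[210:370,240:440];cv2.imwrite('pics/s6c.png',cv2.resize(a,(700,560)))
E
```

```text
t 13.25 tcp [ 495.6 -209.2  -12.5] q [-0.64  1.12  0.87  2.13 -0.29  0.39 -0.07] F [ 0.   0.3 -0.1] w 0.998
lin [-0.    -0.003  0.003] rot [-0.001  0.002 -0.005] dist 1.291555861204407 deg 0.46107249087259117
```

View pics/s6c.png

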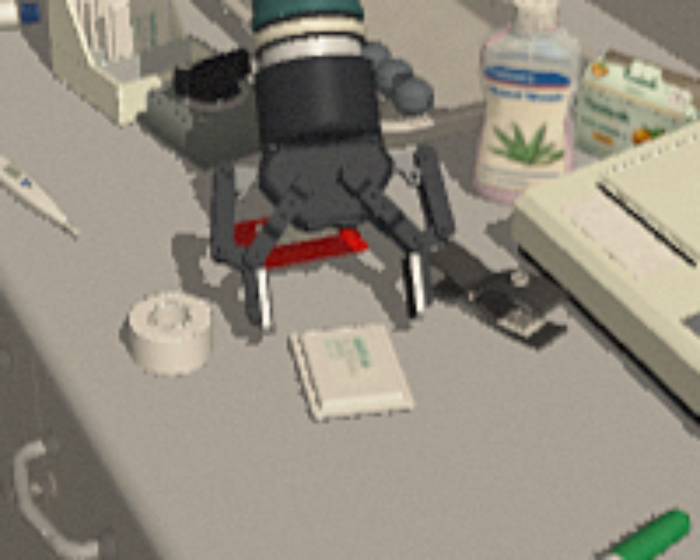

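```bash
python3 - <<'E'
from h import *
np.set_printoptions(precision=0,suppress=True)
p=bot.capture('side')
s=bot.observe();C=R.from_rotvec(s['orientation'])
w=pix2w(p,*[a.ravel() for a in np.mgrid[0:480,0:640]]);w=w[(p['z_map'].ravel()>0)&(w[:,2]>16)]
t=C.inv().apply(w-s['tcp_pos'])
for lo,hi in((-62,-38),(38,62)):
  k=(t[:,0]>lo)&(t[:,0]<hi)&(abs(t[:,1])<14)
  for z in range(-100,0,6):
    q=k&(t[:,2]>=z)&(t[:,2]<z+6)
    if q.sum():print(lo,z,q.sum(),t[q].min(0),t[q].max(0),'w',w[q].mean(0))
for r,c in((303,316),(300,316),(298,358),(295,358),(305,316)): print(r,c,pix2w(p,r,c))
E
```

```text
-62 -100 9 [-46.  10. -98.] [-40.  14. -94.] w [ 470. -146.   69.]
-62 -94 25 [-61.   3. -93.] [-38.  13. -88.] w [ 465. -147.   62.]
-62 -88 24 [-62.   2. -88.] [-41.  12. -82.] w [ 460. -148.   58.]
-62 -82 27 [-62.  -4. -82.] [-45.  13. -76.] w [ 457. -151.   53.]
-62 -76 19 [-58.  -3. -75.] [-44.  14. -70.] w [ 458. -154.   47.]
-62 -70 21 [-57.   2. -70.] [-44.  12. -64.] w [ 458. -158.   43.]
-62 -64 20 [-58.   1. -63.] [-45.  13. -58.] w [ 456. -162.   39.]
-62 -58 22 [-58.  -6. -58.] [-44.  11. -52.] w [ 456. -164.   33.]
-62 -52 22 [-58.  -8. -52.] [-44.  10. -46.] w [ 455. -168.   29.]
-62 -46 17 [-56.  -6. -46.] [-45.  12. -40.] w [ 455. -172.   24.]
-62 -40 5 [-50.   4. -38.] [-45.   8. -36.] w [ 455. -176.   20.]
38 -100 15 [ 40. -12. -99.] [ 62.  13. -95.] w [ 562. -169.   66.]
38 -94 20 [ 39.  -9. -94.] [ 61.  13. -88.] w [ 558. -174.   62.]
38 -88 36 [ 38. -13. -88.] [ 62.  14. -82.] w [ 557. -175.   56.]
38 -82 29 [ 42. -12. -82.] [ 61.  13. -76.] w [ 556. -179.   52.]
38 -76 21 [ 41.  -5. -76.] [ 56.  11. -71.] w [ 554. -182.   47.]
38 -70 24 [ 41.  -9. -69.] [ 55.  13. -64.] w [ 552. -186.   42.]
38 -64 24 [ 41. -12. -64.] [ 54.  12. -58.] w [ 550. -188.   37.]
38 -58 17 [ 41.  -5. -58.] [ 55.  11. -53.] w [ 549. -193.   33.]
38 -52 24 [ 41. -10. -52.] [ 55.  14. -47.] w [ 549. -195.   29.]
38 -46 17 [ 41.  -9. -46.] [ 54.  10. -41.] w [ 546. -199.   24.]
38 -40 7 [ 42.   7. -40.] [ 48.  11. -37.] w [ 543. -205.   23.]
303 316 [[ 456. -177.   24.]]
300 316 [[ 458. -173.   28.]]
298 358 [[ 542. -201.   24.]]
295 358 [[ 545. -196.   28.]]
305 316 [[ 455. -177.   19.]]
```

drive_tool(deltas=[{"linear": [0, -0.004, 0.005], "rotation": [0, 0, 0], "fingers": 40}, {"linear": [0, -0.004, 0.005], "rotation": [0, 0, 0], "fingers": 60}, {"linear": [0, -0.004, 0.005], "rotation": [0, 0, 0], "fingers": 75}, {"linear": [0, -0.004, 0.005], "rotation": [0, 0, 0], "fingers": 90}, {"linear": [0, -0.004, 0.005], "rotation": [0, 0, 0], "fingers": 110}, {"linear": [0, -0.004, 0.005], "rotation": [0, 0, 0], "fingers": 130}, {"linear": [0, -0.004, 0.005], "rotation": [0, 0, 0], "fingers": 130}, {"linear": [0, -0.004, 0.005], "rotation": [0, 0, 0], "fingers": 130}, {"linear": [0, -0.004, 0.005], "rotation": [0, 0, 0], "fingers": 130}, {"linear": [0, -0.004, 0.005], "rotation": [0, 0, 0], "fingers": 130}], squeeze=30)

```text
time_s: 14.35
tcp_pos: [495.6, -209.3, -14.2]
orientation: [2.422, -0.362, -0.128]
wrist_force: [0.4, 0.8, 4.8]
gripper_width: 0.676
```

drive_tool(deltas=[{"linear": [0, 0.01, -0.012], "rotation": [0, 0, 0], "fingers": 140}, {"linear": [0, 0.03, -0.04], "rotation": [0, 0, 0], "fingers": 140}, {"linear": [0, 0.07, -0.08], "rotation": [0, 0, 0], "fingers": 140}, {"linear": [0, 0.12, -0.14], "rotation": [0, 0, 0], "fingers": 140}, {"linear": [0, 0.19, -0.23], "rotation": [0, 0, 0], "fingers": 140}, {"linear": [0, 0.26, -0.31], "rotation": [0, 0, 0], "fingers": 140}, {"linear": [0, 0.32, -0.38], "rotation": [0, 0, 0], "fingers": 140}, {"linear": [0, 0.36, -0.43], "rotation": [0, 0, 0], "fingers": 140}, {"linear": [0, 0.36, -0.43], "rotation": [0, 0, 0], "fingers": 140}, {"linear": [0, 0.36, -0.43], "rotation": [0, 0, 0], "fingers": 140}])

```text
time_s: 15.35
tcp_pos: [494.9, -209.1, 154.4]
orientation: [2.423, -0.363, -0.127]
wrist_force: [0.3, 1.0, -0.4]
gripper_width: 0.675
```

```bash
cat >> h.py <<'E'
BX=np.array([-np.sin(np.radians(9.2)),np.cos(np.radians(9.2)),0]);BY=np.array([-BX[1],BX[0],0]);BO=np.array([518.,202,0]);UP=np.array([0,0,1.])
def placeM():
    a=np.cos(PHI)*BX-np.sin(PHI)*UP; x=-BY
    return np.stack([x,np.cross(a,x),a],1)
def box(v): return BO+v[0]*BX+v[1]*BY+v[2]*UP
E
python3 - <<'E'
from h import *
np.set_printoptions(precision=3,suppress=True)
s=bot.observe();C=R.from_rotvec(s['orientation']).as_matrix()
# packet centre & axes in tool frame, from nominal pick: centre (495,-211,6) at TCP(495.6,-209.3,-14.2)
_,Mp=pickpose(); c=Mp.T@(np.array([495,-211,6.])-np.array([495.6,-209.3,-14.2])); print('c_tool',c)
M=placeM(); 
for n,v in(('above',[-90,0,180]),('over',[-37,0,105]),('in',[-37,0,48])):
    pos=box(v)-M@c; print(n,pos); go(pos,M)
p=bot.capture('scene');save(p,'c7')
a=cv2.imread('pics/c7.png')[150:350,200:440];cv2.imwrite('pics/c7c.png',cv2.resize(a,(720,600)))
for m in bot.cut_out(p,'gauze_packet')[:4]:
    rr,cc=np.nonzero(m['mask']);w=pix2w(p,rr,cc);print(round(m['confidence'],2),np.median(w,0))
E
```

```text
c_tool [ -0.092  14.363 -14.317]
above [529.251 133.113 181.8  ]
t 15.35 tcp [ 494.9 -209.1  154.4] q [-0.76  0.9   1.11  2.11 -0.15  0.63 -0.  ] F [ 0.3  1.  -0.4] w 0.675
lin [-0.224 -0.804 -0.791] rot [ 0.98  -0.031 -0.321] dist 345.05436568842106 deg 92.84815895568767
over [520.777 185.431 106.8  ]
t 15.35 tcp [ 494.9 -209.1  154.4] q [-0.76  0.9   1.11  2.11 -0.15  0.63 -0.  ] F [ 0.3  1.  -0.4] w 0.675
lin [-0.302 -1.086 -0.701] rot [ 0.98  -0.031 -0.321] dist 398.2573985754484 deg 92.84815895568767
in [520.777 185.431  49.8  ]
t 15.35 tcp [ 494.9 -209.1  154.4] q [-0.76  0.9   1.11  2.11 -0.15  0.63 -0.  ] F [ 0.3  1.  -0.4] w 0.675
lin [-0.303 -1.208 -0.555] rot [ 0.98  -0.031 -0.321] dist 408.9979110841756 deg 92.84815895568767
0.85 [521.843 -58.691  11.257]
0.55 [ 482.42  -214.578  179.014]
```

View pics/c7c.png

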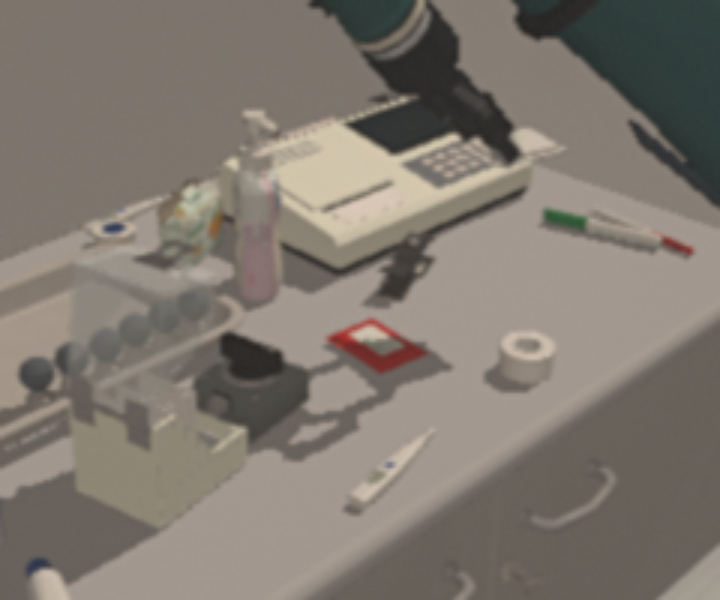

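drive_tool(deltas=[{"linear": [-0.01, -0.04, -0.06], "rotation": [0.07, -0.002, -0.02], "fingers": 140}, {"linear": [-0.03, -0.1, -0.14], "rotation": [0.15, -0.005, -0.05], "fingers": 140}, {"linear": [-0.05, -0.17, -0.24], "rotation": [0.23, -0.007, -0.08], "fingers": 140}, {"linear": [-0.07, -0.25, -0.34], "rotation": [0.31, -0.01, -0.1], "fingers": 140}, {"linear": [-0.09, -0.33, -0.44], "rotation": [0.39, -0.012, -0.13], "fingers": 140}, {"linear": [-0.11, -0.41, -0.52], "rotation": [0.47, -0.015, -0.155], "fingers": 140}, {"linear": [-0.13, -0.48, -0.6], "rotation": [0.55, -0.017, -0.18], "fingers": 140}, {"linear": [-0.15, -0.53, -0.66], "rotation": [0.63, -0.02, -0.21], "fingers": 140}, {"linear": [-0.16, -0.57, -0.7], "rotation": [0.71, -0.022, -0.23], "fingers": 140}, {"linear": [-0.16, -0.57, -0.7], "rotation": [0.75, -0.023, -0.245], "fingers": 140}])

```text
time_s: 16.45
tcp_pos: [526.0, 59.8, 204.4]
orientation: [-2.63, -0.06, 0.111]
wrist_force: [-0.2, 0.0, 0.2]
gripper_width: 0.679
```

```bash
python3 - <<'E'
from h import *
c=np.array([0,14.4,-14.3])
M=placeM(); 
for n,v in(('above',[-90,0,150]),('over',[-37,0,105])):
    pos=box(v)-M@c; print(n,pos); go(pos,M)
E
```

```text
above [529.15801582 133.10832975 151.83917716]
t 16.45 tcp [526.   59.8 204.4] q [-0.23  0.49  0.45  2.02 -0.8   1.07  0.79] F [-0.2  0.   0.2] w 0.679
lin [ 0.038 -0.127  0.27 ] rot [ 0.227 -0.006 -0.076] dist 90.28371287786237 deg 21.583442759439542
over [520.68431287 185.4265518  106.83917716]
t 16.45 tcp [526.   59.8 204.4] q [-0.23  0.49  0.45  2.02 -0.8   1.07  0.79] F [-0.2  0.   0.2] w 0.679
lin [ 0.031 -0.207  0.488] rot [ 0.227 -0.006 -0.076] dist 159.17353710519103 deg 21.583442759439542
```

drive_tool(deltas=[{"linear": [0.01, -0.03, 0.04], "rotation": [0.07, -0.002, -0.023], "fingers": 140}, {"linear": [0.02, -0.06, 0.1], "rotation": [0.14, -0.004, -0.046], "fingers": 140}, {"linear": [0.03, -0.1, 0.18], "rotation": [0.2, -0.005, -0.066], "fingers": 140}, {"linear": [0.038, -0.127, 0.24], "rotation": [0.227, -0.006, -0.076], "fingers": 140}, {"linear": [0.038, -0.127, 0.27], "rotation": [0.227, -0.006, -0.076], "fingers": 140}, {"linear": [0.038, -0.127, 0.27], "rotation": [0.227, -0.006, -0.076], "fingers": 140}, {"linear": [0.038, -0.127, 0.27], "rotation": [0.227, -0.006, -0.076], "fingers": 140}, {"linear": [0.038, -0.127, 0.27], "rotation": [0.227, -0.006, -0.076], "fingers": 140}, {"linear": [0.038, -0.127, 0.27], "rotation": [0.227, -0.006, -0.076], "fingers": 140}, {"linear": [0.038, -0.127, 0.27], "rotation": [0.227, -0.006, -0.076], "fingers": 140}])

```text
time_s: 17.45
tcp_pos: [530.4, 131.9, 152.8]
orientation: [-2.269, -0.183, 0.081]
wrist_force: [1.3, 0.1, 0.1]
gripper_width: 0.676
```

```bash
python3 - <<'E'
from h import *
np.set_printoptions(precision=2,suppress=True)
c=np.array([0,14.4,-14.3])
M=placeM(); s=bot.observe();print(s['torque'])
for n,v in(('above',[-90,0,150]),('over',[-37,0,105])):
    pos=box(v)-M@c; print(n,pos); go(pos,M)
ims=[]
for n in('side','scene'):
    p=bot.capture(n);save(p,n+'8')
    w=pix2w(p,*[a.ravel() for a in np.mgrid[0:480,0:640]]);ok=p['z_map'].ravel()>0
    b=(w-BO)@np.stack([BX,BY,UP],1)
    k=ok&(b[:,0]>-115)&(b[:,0]<-65)&(abs(b[:,1])<34)&(b[:,2]>98)&(b[:,2]<200)&(p['frame'].reshape(-1,3).min(1)>95)
    q=b[k]; print(n,k.sum())
    if k.sum()>20:
        print('min',q.min(0),'max',q.max(0)); A=q-q.mean(0);u,sv,vt=np.linalg.svd(A,full_matrices=False);print('mean',q.mean(0),'normal',vt[2],sv)
    r,cc=w2pix(p,box([-70,0,100])); r=int(r);cc=int(cc)
    ims.append(cv2.resize(p['frame'][r-60:r+60,cc-75:cc+75,::-1],(375,300)))
cv2.imwrite('pics/p8.png',np.hstack(ims))
E
```

```text
[-0.83 -0.14 -0.  ]
above [529.16 133.11 151.84]
t 17.45 tcp [530.4 131.9 152.8] q [-0.05  0.67  0.25  2.05 -1.09  1.18  1.18] F [1.3 0.1 0.1] w 0.676
lin [-0.   -0.    0.01] rot [ 0. -0.  0.] dist 1.9556020916620716 deg 0.40768992383701874
over [520.68 185.43 106.84]
t 17.45 tcp [530.4 131.9 152.8] q [-0.05  0.67  0.25  2.05 -1.09  1.18  1.18] F [1.3 0.1 0.1] w 0.676
lin [-0.   -0.    0.24] rot [ 0. -0.  0.] dist 71.18475581641563 deg 0.40768992383701874
side 448
min [-112.44  -30.83  103.76] max [-88.34  33.54 183.87]
mean [-96.12   2.48 138.29] normal [-1.    0.01 -0.04] [397.37 342.64  57.64]
scene 516
min [-109.92  -33.5   107.78] max [-79.62  33.68 199.44]
mean [-86.27   5.79 156.56] normal [1.   0.09 0.03] [551.02 346.95  74.57]
```

View pics/p8.png

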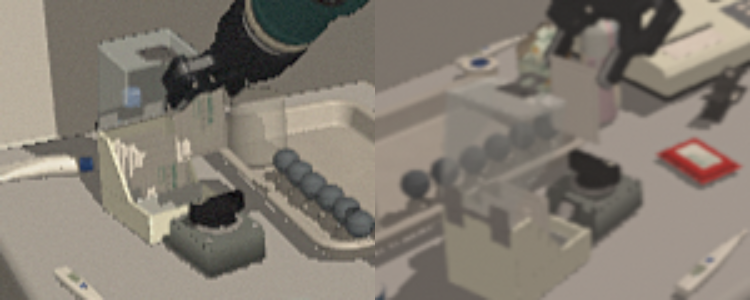

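drive_tool(deltas=[{"linear": [0, 0, 0.06], "rotation": [0, 0, 0], "fingers": 140}, {"linear": [0, 0, 0.15], "rotation": [0, 0, 0], "fingers": 140}, {"linear": [0, 0, 0.22], "rotation": [0, 0, 0], "fingers": 140}, {"linear": [0, 0, 0.237], "rotation": [0, 0, 0], "fingers": 140}, {"linear": [0, 0, 0.237], "rotation": [0, 0, 0], "fingers": 140}, {"linear": [0, 0.04, 0.27], "rotation": [0, 0, 0], "fingers": 140}, {"linear": [0, 0.077, 0.302], "rotation": [0, 0, 0], "fingers": 140}, {"linear": [0, 0.1, 0.321], "rotation": [0, 0, 0], "fingers": 140}, {"linear": [0, 0.1, 0.321], "rotation": [0, 0, 0], "fingers": 140}, {"linear": [0, 0.1, 0.321], "rotation": [0, 0, 0], "fingers": 140}])

```text
time_s: 18.55
tcp_pos: [521.5, 185.1, 66.5]
orientation: [-2.269, -0.181, 0.083]
wrist_force: [-0.3, 0.4, -0.6]
gripper_width: 0.679
```

```bash
python3 - <<'E'
from h import *
np.set_printoptions(precision=2,suppress=True)
c=np.array([0,14.4,-14.3])
M=placeM(); 
for v in([-37,0,48.5],): go(box(v)-M@c,M)
for n in('side','scene'):
    p=bot.capture(n);save(p,n+'9')
    w=pix2w(p,*[a.ravel() for a in np.mgrid[0:480,0:640]]);ok=p['z_map'].ravel()>0
    b=(w-BO)@np.stack([BX,BY,UP],1)
    k=ok&(b[:,0]>-56)&(b[:,0]<-24)&(abs(b[:,1])<34)&(b[:,2]>40)&(b[:,2]<130)&(p['frame'].reshape(-1,3).min(1)>95)
    q=b[k]; print(n,k.sum())
    if k.sum()>20:
        print('p5',np.percentile(q,[2,50,98],axis=0)); A=q-q.mean(0);u,sv,vt=np.linalg.svd(A,full_matrices=False);print('normal',vt[2],sv)
E
```

```text
t 18.55 tcp [521.5 185.1  66.5] q [-0.09  0.81  0.18  2.09 -1.25  1.06  1.32] F [-0.3  0.4 -0.6] w 0.679
lin [-0.    0.04  0.04] rot [ 0. -0. -0.] dist 16.19288981337302 deg 0.3251417682598681
side 261
p5 [[-47.11 -29.01  40.45]
 [-42.44   2.32  59.69]
 [-35.3   28.99  81.47]]
normal [-1.   -0.   -0.04] [274.81 190.28  46.42]
scene 249
p5 [[-48.7   -7.85  42.12]
 [-31.77  19.08  80.02]
 [-28.03  32.5  107.83]]
normal [0.96 0.26 0.08] [298.87 163.51  51.95]
```

drive_tool(deltas=[{"linear": [0, 0.008, 0.007], "rotation": [0, 0, 0], "fingers": 140}, {"linear": [0, 0.016, 0.014], "rotation": [0, 0, 0], "fingers": 140}, {"linear": [0, 0.023, 0.02], "rotation": [0, 0, 0], "fingers": 140}, {"linear": [0, 0.029, 0.025], "rotation": [0, 0, 0], "fingers": 140}, {"linear": [0, 0.034, 0.029], "rotation": [0, 0, 0], "fingers": 140}, {"linear": [0, 0.037, 0.032], "rotation": [0, 0, 0], "fingers": 140}, {"linear": [0, 0.039, 0.034], "rotation": [0, 0, 0], "fingers": 140}, {"linear": [0, 0.041, 0.035], "rotation": [0, 0, 0], "fingers": 140}, {"linear": [0, 0.041, 0.035], "rotation": [0, 0, 0], "fingers": 140}, {"linear": [0, 0.041, 0.035], "rotation": [0, 0, 0], "fingers": 140}])

```text
time_s: 19.65
tcp_pos: [521.6, 185.5, 50.8]
orientation: [-2.269, -0.182, 0.082]
wrist_force: [0.1, 0.2, -0.1]
gripper_width: 0.68
```

```bash
cat >> h.py <<'E'
def chk():
  for n in('side','scene'):
    p=bot.capture(n);save(p,n+'10')
    w=pix2w(p,*[a.ravel() for a in np.mgrid[0:480,0:640]]);ok=p['z_map'].ravel()>0
    b=(w-BO)@np.stack([BX,BY,UP],1)
    k=ok&(b[:,0]>-56)&(b[:,0]<-24)&(abs(b[:,1])<34)&(b[:,2]>45)&(b[:,2]<110)&(p['frame'].reshape(-1,3).min(1)>95)
    q=b[k]; print(n,k.sum())
    if k.sum()>20:
        print(np.percentile(q,[2,50,98],axis=0).round(1)); A=q-q.mean(0);u,sv,vt=np.linalg.svd(A,full_matrices=False);print('normal',vt[2].round(2))
E
python3 - <<'E'
from h import *
c=np.array([0,14.4,-14.3])
M=placeM(); go(box([-37,0,47])-M@c,M); chk()
E
```

```text
t 19.65 tcp [521.6 185.5  50.8] q [-0.08  0.83  0.17  2.09 -1.26  1.05  1.35] F [ 0.1  0.2 -0.1] w 0.68
lin [-0.003  0.005  0.004] rot [ 0.004 -0.001  0.   ] dist 2.13532487039108 deg 0.3394490296420067
side 121
[[-47.6 -29.5  45.5]
 [-42.6   1.   54.9]
 [-36.8  28.1  75.1]]
normal [0.99 0.02 0.15]
scene 176
[[-51.8  -8.8  47.3]
 [-31.9  17.7  76.3]
 [-28.   33.6  94.1]]
normal [0.94 0.25 0.21]
```

drive_tool(deltas=[{"linear": [0, 0.003, 0.002], "rotation": [0, 0, 0], "fingers": 140}, {"linear": [0, 0.005, 0.004], "rotation": [0, 0, 0], "fingers": 140}, {"linear": [0, 0.006, 0.005], "rotation": [0, 0, 0], "fingers": 140}, {"linear": [0, 0.006, 0.005], "rotation": [0, 0, 0], "fingers": 140}, {"linear": [0, 0.006, 0.005], "rotation": [0, 0, 0], "fingers": 80}, {"linear": [0, 0.006, 0.005], "rotation": [0, 0, 0], "fingers": 74}, {"linear": [0, 0.006, 0.005], "rotation": [0, 0, 0], "fingers": 66}, {"linear": [0, 0.006, 0.005], "rotation": [0, 0, 0], "fingers": 45}, {"linear": [0, 0.006, 0.005], "rotation": [0, 0, 0], "fingers": 25}, {"linear": [0, 0.006, 0.005], "rotation": [0, 0, 0], "fingers": 10}])

```text
time_s: 20.75
tcp_pos: [521.5, 185.5, 48.2]
orientation: [-2.269, -0.182, 0.083]
wrist_force: [-0.8, -0.6, 0.6]
gripper_width: 0.963
```

```bash
python3 - <<'E'
from h import *
c=np.array([0,14.4,-14.3])
M=placeM(); go(box([-37,0,47])-M@c,M); chk()
E
```

```text
t 20.75 tcp [521.5 185.5  48.2] q [-0.08  0.84  0.17  2.09 -1.27  1.04  1.35] F [-0.8 -0.6  0.6] w 0.963
lin [-0.003 -0.002 -0.001] rot [ 0.004 -0.001  0.   ] dist 1.0559010798334176 deg 0.34426190087165
side 120
[[-47.3 -27.5  46.1]
 [-42.6   1.3  55.1]
 [-36.2  27.2  77.8]]
normal [-1.    0.01 -0.01]
scene 160
[[-37.7  -8.   46. ]
 [-31.8  16.1  73.8]
 [-27.6  26.8  87.7]]
normal [0.99 0.09 0.08]
```

drive_tool(deltas=[{"linear": [0, 0, 0], "rotation": [0, 0, 0], "fingers": 0}, {"linear": [0, 0, -0.02], "rotation": [0, 0, 0], "fingers": 0}, {"linear": [0, 0, -0.06], "rotation": [0, 0, 0], "fingers": 0}, {"linear": [0, 0, -0.12], "rotation": [0, 0, 0], "fingers": 0}, {"linear": [0, 0, -0.2], "rotation": [0, 0, 0], "fingers": 0}, {"linear": [0, 0, -0.3], "rotation": [0, 0, 0], "fingers": 0}, {"linear": [0, 0, -0.4], "rotation": [0, 0, 0], "fingers": 0}, {"linear": [0, 0, -0.45], "rotation": [0, 0, 0], "fingers": 0}, {"linear": [0, 0, -0.45], "rotation": [0, 0, 0], "fingers": 0}, {"linear": [0, 0, -0.45], "rotation": [0, 0, 0], "fingers": 0}])

```text
time_s: 21.85
tcp_pos: [537.5, 84.5, 135.7]
orientation: [-2.268, -0.183, 0.083]
wrist_force: [0.7, 0.2, -0.1]
gripper_width: 0.999
```

```bash
cat >> h.py <<'E'
def tipdown(x,z,y=0): return box([x,y,z])-OFF*UP
E
python3 - <<'E'
from h import *
chk()
p=bot.capture('side')
w=pix2w(p,*[a.ravel() for a in np.mgrid[0:480,0:640]]);ok=p['z_map'].ravel()>0
b=(w-BO)@np.stack([BX,BY,UP],1)
for z in range(100,230,10):
    k=ok&(b[:,0]>-60)&(b[:,0]<80)&(abs(b[:,1])<30)&(b[:,2]>z)&(b[:,2]<z+10)
    if k.sum(): print(z,k.sum(),np.percentile(b[k][:,0],[5,50,95]).round(1))
M=down(9.2)
go(tipdown(-60,270),M); go(tipdown(85,260),M)
im=p['frame']; r,cc=map(int,w2pix(p,box([-30,0,90])))
cv2.imwrite('pics/p11.png',cv2.resize(im[r-60:r+60,cc-75:cc+75,::-1],(600,480)))
E
```

```text
side 282
[[-45.8 -28.7  45.8]
 [-41.2   2.7  66.8]
 [-33.9  27.8  84.4]]
normal [-1.    0.01  0.09]
scene 163
[[-38.2  -9.6  46.2]
 [-32.2  15.7  73.6]
 [-28.8  26.6  87.6]]
normal [0.99 0.11 0.09]
100 65 [47.  50.2 52.8]
110 55 [45.5 48.7 51.5]
120 37 [42.7 46.  49.2]
130 40 [41.2 44.8 47.9]
140 35 [40.7 43.4 46.8]
150 32 [37.9 41.5 44.5]
180 57 [-26.5 -20.2  -2.8]
190 218 [-37.6   9.1  33.7]
t 22.0 tcp [536.8  85.6 135.1] q [ 0.01  0.72  0.28  2.01 -1.04  1.22  1.22] F [ 0.8  0.3 -0.2] w 1.003
lin [ 0.    -0.404 -0.089] rot [-0.553  0.001  0.001] dist 124.21865071666646 deg 49.77810653443803
t 22.0 tcp [536.8  85.6 135.1] q [ 0.01  0.72  0.28  2.01 -1.04  1.22  1.22] F [ 0.8  0.3 -0.2] w 1.003
lin [ 0.001 -0.691  0.301] rot [-0.553  0.001  0.001] dist 226.17767505424243 deg 49.77810653443803
```

View pics/p11.png

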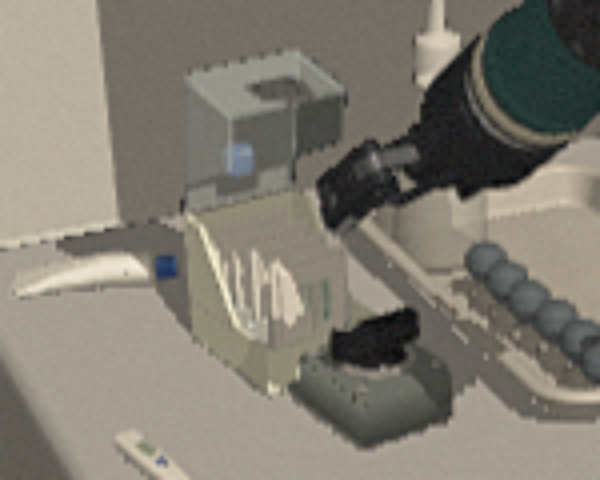

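drive_tool(deltas=[{"linear": [0, -0.06, -0.015], "rotation": [-0.07, 0, 0], "fingers": 100}, {"linear": [0, -0.13, -0.03], "rotation": [-0.15, 0, 0], "fingers": 200}, {"linear": [0, -0.21, -0.045], "rotation": [-0.24, 0, 0], "fingers": 255}, {"linear": [0, -0.29, -0.06], "rotation": [-0.33, 0, 0], "fingers": 255}, {"linear": [0, -0.36, -0.08], "rotation": [-0.42, 0, 0], "fingers": 255}, {"linear": [0, -0.404, -0.089], "rotation": [-0.5, 0, 0], "fingers": 255}, {"linear": [0, -0.5, 0.05], "rotation": [-0.553, 0, 0], "fingers": 255}, {"linear": [0, -0.61, 0.17], "rotation": [-0.553, 0, 0], "fingers": 255}, {"linear": [0, -0.691, 0.301], "rotation": [-0.553, 0, 0], "fingers": 255}, {"linear": [0, -0.691, 0.301], "rotation": [-0.553, 0, 0], "fingers": 255}])

```text
time_s: 23.0
tcp_pos: [500.7, 294.8, 232.8]
orientation: [-3.129, -0.276, 0.005]
wrist_force: [0.0, -0.1, -0.2]
gripper_width: 0.001
```

```bash
python3 - <<'E'
from h import *
M=down(9.2)
go(tipdown(85,260),M)
go(tipdown(80,171),M)
H=np.array([52,96.])
for th in np.radians([80,70,60,50,40,30,20,10,5,0]):
    c=H+75*np.array([-np.cos(th),np.sin(th)])+3.5*np.array([np.sin(th),np.cos(th)])
    print(round(np.degrees(th)),(c+[11*np.sin(th),0]).round(1))
E
```

```text
t 23.0 tcp [500.7 294.8 232.8] q [-1.07  0.44  0.63  1.93 -0.33  0.88 -0.09] F [ 0.  -0.1 -0.2] w 0.001
lin [ 0.007  0.031 -0.007] rot [-0.001  0.002  0.01 ] dist 9.891894394431851 deg 0.8945548738065301
t 23.0 tcp [500.7 294.8 232.8] q [-1.07  0.44  0.63  1.93 -0.33  0.88 -0.09] F [ 0.  -0.1 -0.2] w 0.001
lin [0.008 0.048 0.289] rot [-0.001  0.002  0.01 ] dist 88.05074654426836 deg 0.8945548738065301
80 [ 53.3 170.5]
70 [ 40.  167.7]
60 [ 27.1 162.7]
50 [ 14.9 155.7]
40 [  3.9 146.9]
30 [ -5.7 136.5]
20 [-13.5 124.9]
10 [-19.3 112.5]
5 [-21.5 106. ]
0 [-23.   99.5]
```

drive_tool(deltas=[{"linear": [0, 0, 0.08], "rotation": [0, 0, 0], "fingers": 255}, {"linear": [0, 0, 0.18], "rotation": [0, 0, 0], "fingers": 255}, {"linear": [0, 0, 0.26], "rotation": [0, 0, 0], "fingers": 255}, {"linear": [0, 0.01, 0.297], "rotation": [0, 0, 0], "fingers": 255}, {"linear": [0, 0.017, 0.297], "rotation": [0, 0, 0], "fingers": 255}, {"linear": [0, 0.017, 0.297], "rotation": [0, 0, 0], "fingers": 255}, {"linear": [0, 0.03, 0.297], "rotation": [0, 0, 0], "fingers": 255}, {"linear": [0, 0.05, 0.297], "rotation": [0, 0, 0], "fingers": 255}, {"linear": [0, 0.07, 0.297], "rotation": [0, 0, 0], "fingers": 255}, {"linear": [0, 0.07, 0.297], "rotation": [0, 0, 0], "fingers": 255}])

```text
time_s: 24.0
tcp_pos: [509.4, 261.9, 146.9]
orientation: [3.13, 0.247, 0.004]
wrist_force: [-0.4, -0.2, 0.5]
gripper_width: 0.001
```

```bash
python3 - <<'E'
from h import *
M=down(9.2)
go(tipdown(64,171),M)
for x,z in [(53.3,170.5),(40,167.7),(27.1,162.7),(14.9,155.7),(3.9,147),(-5.7,136.5),(-13.5,125),(-19.3,112.5),(-23,99.5)]: go(tipdown(x,z),M)
E
```

```text
t 24.0 tcp [509.4 261.9 146.9] q [-0.95  0.54  0.56  2.02 -0.43  0.7   0.04] F [-0.4 -0.2  0.5] w 0.001
lin [-0.004 -0.012  0.003] rot [ 0.001 -0.001 -0.002] dist 3.79653014825264 deg 0.2321592562697328
t 24.0 tcp [509.4 261.9 146.9] q [-0.95  0.54  0.56  2.02 -0.43  0.7   0.04] F [-0.4 -0.2  0.5] w 0.001
lin [-0.004  0.024  0.005] rot [ 0.001 -0.001 -0.002] dist 7.417568736481715 deg 0.2321592562697328
t 24.0 tcp [509.4 261.9 146.9] q [-0.95  0.54  0.56  2.02 -0.43  0.7   0.04] F [-0.4 -0.2  0.5] w 0.001
lin [-0.004  0.068  0.014] rot [ 0.001 -0.001 -0.002] dist 20.954355126788432 deg 0.2321592562697328
t 24.0 tcp [509.4 261.9 146.9] q [-0.95  0.54  0.56  2.02 -0.43  0.7   0.04] F [-0.4 -0.2  0.5] w 0.001
lin [-0.003  0.111  0.031] rot [ 0.001 -0.001 -0.002] dist 34.662914294032284 deg 0.2321592562697328
t 24.0 tcp [509.4 261.9 146.9] q [-0.95  0.54  0.56  2.02 -0.43  0.7   0.04] F [-0.4 -0.2  0.5] w 0.001
lin [-0.003  0.152  0.054] rot [ 0.001 -0.001 -0.002] dist 48.408469970676265 deg 0.2321592562697328
t 24.0 tcp [509.4 261.9 146.9] q [-0.95  0.54  0.56  2.02 -0.43  0.7   0.04] F
[... 241 characters left out ...]
  0.22   0.118] rot [ 0.001 -0.001 -0.002] dist 75.08727265686805 deg 0.2321592562697328
t 24.0 tcp [509.4 261.9 146.9] q [-0.95  0.54  0.56  2.02 -0.43  0.7   0.04] F [-0.4 -0.2  0.5] w 0.001
lin [-0.003  0.246  0.157] rot [ 0.001 -0.001 -0.002] dist 87.62835672393577 deg 0.2321592562697328
t 24.0 tcp [509.4 261.9 146.9] q [-0.95  0.54  0.56  2.02 -0.43  0.7   0.04] F [-0.4 -0.2  0.5] w 0.001
lin [-0.003  0.266  0.199] rot [ 0.001 -0.001 -0.002] dist 99.4999229655663 deg 0.2321592562697328
t 24.0 tcp [509.4 261.9 146.9] q [-0.95  0.54  0.56  2.02 -0.43  0.7   0.04] F [-0.4 -0.2  0.5] w 0.001
lin [-0.003  0.278  0.242] rot [ 0.001 -0.001 -0.002] dist 110.53789009321567 deg 0.2321592562697328
```

drive_tool(deltas=[{"linear": [0, 0.03, 0.004], "rotation": [0, 0, 0], "fingers": 255}, {"linear": [0, 0.05, 0.009], "rotation": [0, 0, 0], "fingers": 255}, {"linear": [0, 0.07, 0.015], "rotation": [0, 0, 0], "fingers": 255}, {"linear": [0, 0.09, 0.022], "rotation": [0, 0, 0], "fingers": 255}, {"linear": [0, 0.11, 0.031], "rotation": [0, 0, 0], "fingers": 255}, {"linear": [0, 0.13, 0.042], "rotation": [0, 0, 0], "fingers": 255}, {"linear": [0, 0.152, 0.054], "rotation": [0, 0, 0], "fingers": 255}, {"linear": [0, 0.17, 0.068], "rotation": [0, 0, 0], "fingers": 255}, {"linear": [0, 0.189, 0.083], "rotation": [0, 0, 0], "fingers": 255}, {"linear": [0, 0.205, 0.1], "rotation": [0, 0, 0], "fingers": 255}])

```text
time_s: 25.0
tcp_pos: [518.6, 202.4, 115.9]
orientation: [3.13, 0.251, 0.002]
wrist_force: [-0.4, 2.1, 1.1]
gripper_width: 0.001
```

```bash
python3 - <<'E'
from h import *
M=down(9.2)
for x,z in [(-5.7,136.5),(-23,99.5)]: go(tipdown(x,z),M)
p=bot.capture('side');im=p['frame']; r,cc=map(int,w2pix(p,box([-30,0,110])))
cv2.imwrite('pics/p12.png',cv2.resize(im[r-60:r+60,cc-75:cc+75,::-1],(600,480)))
E
```

```text
t 25.0 tcp [518.6 202.4 115.9] q [-0.82  0.56  0.51  2.08 -0.46  0.62  0.17] F [-0.4  2.1  1.1] w 0.001
lin [-0.002  0.02   0.015] rot [ 0.001 -0.001 -0.   ] dist 7.42752717173507 deg 0.10568697900949008
t 25.0 tcp [518.6 202.4 115.9] q [-0.82  0.56  0.51  2.08 -0.46  0.62  0.17] F [-0.4  2.1  1.1] w 0.001
lin [-0.002  0.077  0.138] rot [ 0.001 -0.001 -0.   ] dist 47.47414072418253 deg 0.10568697900949008
```

View pics/p12.png

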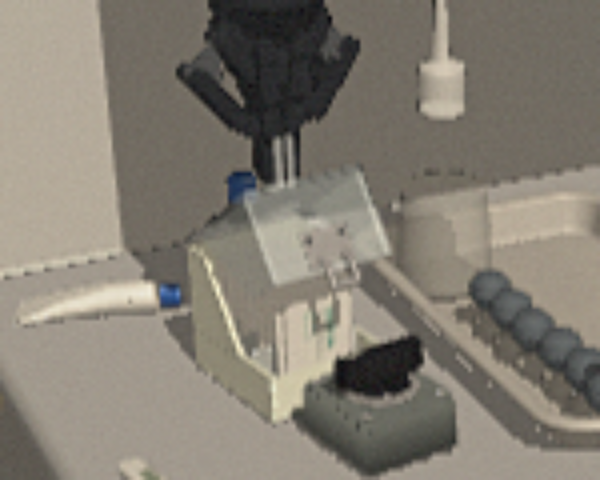

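drive_tool(deltas=[{"linear": [0, 0.02, 0.015], "rotation": [0, 0, 0], "fingers": 255}, {"linear": [0, 0.033, 0.033], "rotation": [0, 0, 0], "fingers": 255}, {"linear": [0, 0.045, 0.05], "rotation": [0, 0, 0], "fingers": 255}, {"linear": [0, 0.055, 0.07], "rotation": [0, 0, 0], "fingers": 255}, {"linear": [0, 0.063, 0.088], "rotation": [0, 0, 0], "fingers": 255}, {"linear": [0, 0.07, 0.104], "rotation": [0, 0, 0], "fingers": 255}, {"linear": [0, 0.075, 0.116], "rotation": [0, 0, 0], "fingers": 255}, {"linear": [0, 0.077, 0.125], "rotation": [0, 0, 0], "fingers": 255}, {"linear": [0, 0.077, 0.131], "rotation": [0, 0, 0], "fingers": 255}, {"linear": [0, 0.077, 0.135], "rotation": [0, 0, 0], "fingers": 255}])

```text
time_s: 26.05
tcp_pos: [522.8, 180.2, 76.9]
orientation: [3.131, 0.251, 0.003]
wrist_force: [-1.1, 0.8, 7.6]
gripper_width: 0.001
```

drive_tool(deltas=[{"linear": [0, 0, 0.001], "rotation": [0, 0, 0], "fingers": 255}, {"linear": [0, 0, 0.002], "rotation": [0, 0, 0], "fingers": 255}, {"linear": [0, 0, 0.003], "rotation": [0, 0, 0], "fingers": 255}, {"linear": [0, 0, 0.004], "rotation": [0, 0, 0], "fingers": 255}, {"linear": [0, 0, 0.005], "rotation": [0, 0, 0], "fingers": 255}, {"linear": [0, 0, 0.006], "rotation": [0, 0, 0], "fingers": 255}, {"linear": [0, 0, 0.007], "rotation": [0, 0, 0], "fingers": 255}, {"linear": [0, 0, 0.008], "rotation": [0, 0, 0], "fingers": 255}, {"linear": [0, 0, 0.008], "rotation": [0, 0, 0], "fingers": 255}, {"linear": [0, 0, 0.008], "rotation": [0, 0, 0], "fingers": 255}])

```text
time_s: 27.05
tcp_pos: [522.4, 179.4, 73.6]
orientation: [3.13, 0.25, 0.002]
wrist_force: [-1.2, -1.6, 2.2]
gripper_width: -0.001
```

drive_tool(deltas=[{"linear": [0, 0, 0.001], "rotation": [0, 0, 0], "fingers": 255}, {"linear": [0, 0, 0.002], "rotation": [0, 0, 0], "fingers": 255}, {"linear": [0, 0, 0.003], "rotation": [0, 0, 0], "fingers": 255}, {"linear": [0, 0, 0.004], "rotation": [0, 0, 0], "fingers": 255}, {"linear": [0, 0, 0.005], "rotation": [0, 0, 0], "fingers": 255}, {"linear": [0, 0, 0.006], "rotation": [0, 0, 0], "fingers": 255}, {"linear": [0, 0, 0.007], "rotation": [0, 0, 0], "fingers": 255}, {"linear": [0, 0, 0.007], "rotation": [0, 0, 0], "fingers": 255}, {"linear": [0, 0, 0.007], "rotation": [0, 0, 0], "fingers": 255}, {"linear": [0, 0, 0.007], "rotation": [0, 0, 0], "fingers": 255}])

```text
time_s: 28.05
tcp_pos: [522.5, 179.6, 72.7]
orientation: [3.131, 0.25, 0.002]
wrist_force: [-3.4, -2.1, 12.7]
gripper_width: 0.001
```

drive_tool(deltas=[{"linear": [0, 0, 0.003], "rotation": [0, 0, 0], "fingers": 255}, {"linear": [0, 0, 0.003], "rotation": [0, 0, 0], "fingers": 255}, {"linear": [0, 0, -0.01], "rotation": [0, 0, 0], "fingers": 255}, {"linear": [0, 0, -0.05], "rotation": [0, 0, 0], "fingers": 255}, {"linear": [0, 0, -0.13], "rotation": [0, 0, 0], "fingers": 255}, {"linear": [0, 0, -0.25], "rotation": [0, 0, 0], "fingers": 255}, {"linear": [0, 0, -0.4], "rotation": [0, 0, 0], "fingers": 255}, {"linear": [0, 0, -0.5], "rotation": [0, 0, 0], "fingers": 255}, {"linear": [0, 0, -0.5], "rotation": [0, 0, 0], "fingers": 255}, {"linear": [0, 0, -0.5], "rotation": [0, 0, 0], "fingers": 255}])

```text
time_s: 29.05
tcp_pos: [522.5, 180.8, 222.2]
orientation: [3.131, 0.252, 0.005]
wrist_force: [-0.3, -0.2, -0.7]
gripper_width: -0.0
```

```bash
python3 - <<'E'
from h import *
print(bot.observe()['wrist_force'])
ims=[]
for n in('side','scene'):
    p=bot.capture(n);save(p,n+'13')
    w=pix2w(p,*[a.ravel() for a in np.mgrid[0:480,0:640]]);ok=p['z_map'].ravel()>0
    b=(w-BO)@np.stack([BX,BY,UP],1)
    for x in(-45,-20,10,35):
        k=ok&(abs(b[:,0]-x)<8)&(abs(b[:,1])<25)&(b[:,2]>60)&(b[:,2]<190); print(n,x,k.sum(),np.median(b[k][:,2]).round(1))
    k=ok&(abs(b[:,0]+118)<40)&(abs(b[:,1])<40)&(b[:,2]>56)&(b[:,2]<80)
    q=b[k]; print('knob',cv2.minAreaRect(q[:,:2].astype(np.float32)))
    r,cc=w2pix(p,box([-40,0,80])); r=int(r);cc=int(cc)
    ims.append(cv2.resize(p['frame'][r-60:r+60,cc-75:cc+75,::-1],(400,320)))
cv2.imwrite('pics/p13.png',np.hstack(ims))
E
```

```text
[-0.31269832 -0.20252406 -0.73701124]
side -45 116 89.8
side -20 45 96.6
side 10 39 96.3
side 35 41 97.1
knob ((-120.44915771484375, 1.7798805236816406), (62.79228591918945, 17.843313217163086), 85.96277618408203)
scene -45 67 100.3
scene -20 78 99.9
scene 10 75 100.0
scene 35 84 99.8
knob ((-115.88298797607422, 1.4750995635986328), (17.07664680480957, 62.35213851928711), 0.8647801280021667)
```

View pics/p13.png

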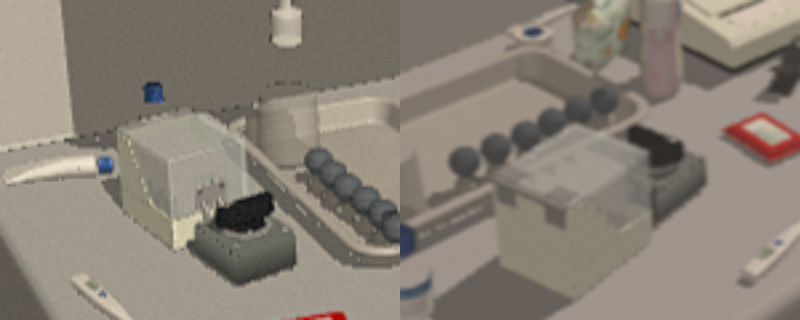

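```bash
python3 -c "
from plant import bot
print(bot.sign_off())"
```

```text
the job is handed in; nothing more can be done
None
```

The gauze packet is away in the front compartment, the lid is latched shut, and the job was handed in at about 29 s. The sign-off gave no verdict.

- **Latch:** I turned the knob to its stop and let it go. The lid sprang open and the knob went back to rest.
- **Packet:** I gripped the white packet with the tool tilted 40°, stood it up, lowered it into the front compartment and let go.
- **Lid:** I swung the lid down from behind and pressed the top with about 13 N.

**Last checks:**
- After the arm lifted clear, the scene camera's depth read a flat 100 mm along the whole lid. The side camera read 96–97 mm, with a stray 90 mm at the front edge.
- The knob was within about 4° of rest, and the wrist force was about zero.
- Before the lid closed, the packet stood at about x = -37 mm in the box, leaning about 5°. A picture with the lid half shut still showed it upright, but I did not measure it again through the shut lid.

**What went wrong or disagreed:**
- The first try at the knob closed on air, just above the wing. The cameras put the shut fingertips about 25 mm short of the reported tool point. I corrected for that from then on, and the second try worked.
- I viewed 12 pictures, two over the budget of 10.

I never knowingly touched the bystanders or the stored packets, but I did not measure their positions at the end.

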